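# Wax a batch of turned beads in the dipper bowl

### The arm

A 6-joint arm with a two-finger parallel gripper is mounted at the origin on the work surface. World frame = base frame: x ahead of the robot, y to its left, z up, the work surface at z = 0. Lengths are in mm, angles in degrees, forces in N, time in s.
With the tool pointing down it reaches from about 350 to 850 mm from the base axis. Payload 8.1 kg.
Tool frame: the origin (TCP) lies on the centre line of the jaws, within the pads' length; the fingertips stand 19 mm ahead of it and the grasp point (between the pads) is the TCP (r.tip_reach is the z of the fingertips in the tool frame, in mm); z points along the fingers, y is the line along which they close (so a half turn about z gives the same grasp; the last joint's range is limited). The gripper opens to 85 mm and grips with 20 to 120 N. Pads are 22 mm wide; open, the fingers measure 114 mm over their backs; the gripper's body (76 mm by 85 mm) begins 54 mm behind the grasp point. The pads swing forward as they close: fully open they stand 13 mm farther back than shut.
Start: joints at [65.294, 7.471, 85.268, -0, 87.261, -4.893], TCP at [203.348, 564.495, 220.192] pointing down, gripper open.
Joint ranges: [-169.43, 169.43], [-51.17, 129.36], [1.28, 143.12], [-76.62, 256.62], [0, 156.53], [-152.29, 152.29]. Speed limits (degrees/s): [136.94, 136.94, 159.86, 180, 180, 180].

### API

Orientations are given as [roll, pitch, yaw] about the fixed x, y, z axes, in that order (R = Rz(yaw) Ry(pitch) Rx(roll)).
In Python, from bench import r gives the robot as it stands. The module is installed in compiled form; this text tells all that it offers.
- The arm moves only by the shell command python3 -m handwheel 'ROWS' [FORCE]. ROWS is JSON, a list of rows, each a list of 7 numbers: the shift along the tool's x, y, z in m, then the turn, a rotation vector about the tool's x, y, z in degrees, then the finger opening in m, from 0 to 0.0854. In form: [[tx, ty, tz, ax, ay, az, claw], ...]. A call has 1 to 8 rows; each row shifts and turns the commanded pose from where the row before left it, along the tool's axes as they then stand; what a row does not reach is not made up. A row lasts 1/12 s, in which the tool goes at most 41.7 mm and 7.16 degrees, less where a joint would pass 70% of its speed; a pose out of reach is approached as far as the arm can. A call with a gripper value outside its range is refused whole. The fingers move at their own pace and stop on an object; FORCE is the grip in N (left out, the last holds). Time passes only in rows, so rows that do not move let the fingers close. It gives the time, the measured TCP pose, the force, the opening and the grip force at its end, in the units of the state.
- r.sense(): the state, without advancing time (a new reading comes with each control period).
- r.snapshot(name): name is "scene" or "top" or "wrist"; returns (picture, depth): 420x560x3 uint8, blue, green, red; 420x560 float32, mm along the optical axis (not along the pixel's ray), 0 where there is no reading.
- r.calibration(name): a dict with "vfov" (degrees; the focal length in pixels is half the picture's height over the tangent of half this angle, whatever the lens; pixels are square), "cx", "cy" (the principal point, pixels), "dist" ([k1, k2, p1, p2, k3] as OpenCV has them; the pictures are not rectified), "rvec" (rotation vector, rad) and "tvec" (3), from world to camera coordinates, as OpenCV has them; the wrist camera has in their place "tool_from_camera" (4x4, takes a point from camera to tool coordinates, whose origin is the TCP and whose axes are the flange's). Camera axes: x right, y down, z forward; pixel columns grow to the right and rows downward; lengths in mm; the calibration is good to about 2 mm. A picture is of the moment at which its call begins: read the wrist's pose just before it. calibration takes no time and is no camera call.
- r.hand_in(): hands the job in; it is judged then, once.
The state is a dict: "time": time; "joint_pos": joint angles; "qd": joint speeds; "joint_efforts": joint torques, N m; "tool_pos": TCP position; "tcp_rot": TCP orientation; "ft_force": force on the tool from outside, world axes, zero at the start; "wrist_torque": the same for the moment, N m; "finger_gap": finger opening in mm; "grip_force": force on a finger pad.
Only numpy, scipy, OpenCV 4.12 (cv2) and the standard library are available. Lean on these libraries where they do the work, as an engineer would, in place of code of your own. Each camera call takes 0.05 s, during which the arm holds its last target. There are 200 camera calls.

### The job

Put every turned wooden bead lying on the bench into the handled bowl with the two lumps of wax, then take the standing stirrer and, with its foot down among the beads close to the bowl's floor, stir them round the bowl's middle for three full turns in wide circles (some 4 to 6 cm across). Stand the stirrer back upright on its small cork disc; pick the bowl up by its handle, tip it over the plywood tray until everything has come out, and stand the empty bowl upright on its large cork mat again. At the end every bead and both lumps lie in the tray (put in by hand any that fell beside it), and the other things on the bench are left where they were.

Things in the scene. Friction and masses are not known exactly. Their poses are not given: they have to be found in the camera images.
- bead1: turned light-wood bead, ball of 25 mm diameter with a thin dark line round it, cut flat (11 mm wide) at both ends so 22 mm tall, 12 g; origin at its centre; z is its bore axis. Three to five of the five beads are there, standing on the bench 11 mm centre height
- bead2: turned light-wood bead, ball of 25 mm diameter with a thin dark line round it, cut flat (11 mm wide) at both ends so 22 mm tall, 12 g; origin at its centre; z is its bore axis. Three to five of the five beads are there, standing on the bench 11 mm centre height
- bead3: turned light-wood bead, ball of 25 mm diameter with a thin dark line round it, cut flat (11 mm wide) at both ends so 22 mm tall, 12 g; origin at its centre; z is its bore axis. Three to five of the five beads are there, standing on the bench 11 mm centre height
- bead4: turned light-wood bead, ball of 25 mm diameter with a thin dark line round it, cut flat (11 mm wide) at both ends so 22 mm tall, 12 g; origin at its centre; z is its bore axis. Three to five of the five beads are there, standing on the bench 11 mm centre height
- bead5: turned light-wood bead, ball of 25 mm diameter with a thin dark line round it, cut flat (11 mm wide) at both ends so 22 mm tall, 12 g; origin at its centre; z is its bore axis. Three to five of the five beads are there, standing on the bench 11 mm centre height
- wax1: lump of pale yellow hard wax, faceted ball of 23 mm diameter, 20 mm tall, 11 g; origin at its centre; starts inside the bowl
- wax2: lump of pale yellow hard wax, faceted ball of 23 mm diameter, 20 mm tall, 11 g; origin at its centre; starts inside the bowl
- bowl: brown turned wooden bowl with a handle, 66 mm high, outer radius 58 mm at the foot, 90 mm at the rim (straight flare), inner radius 53 mm at the floor, 82 mm at the rim, floor 8 mm thick, 0.2 to 0.31 kg; origin at the centre of its underside, z out of the mouth, +y along its straight handle. Stands on the large mat, handle to the left
- bowl_in (a point): centre of the bowl's inner floor, 8 mm above its underside
- bowl_rim (a point): centre of the bowl's mouth, at rim height, 66 mm above its underside
- bowl_handle (a point): middle of the bowl's handle, 119 mm from the bowl's axis and 52 mm above its underside; the handle is a bar 18 mm wide with upright flat sides, 18 mm high, running from 83 to 149 mm from the axis
- mat: large round cork mat on the bench, 150 mm across and 4 mm thick, fixed; origin at the centre of its underside. The bowl's place
- tray: open plywood tray fixed to the bench, 180 (x) by 200 (y) mm, 42 mm high, walls and floor 6 mm; origin at the centre of its underside
- coaster: small round cork disc on the bench, 70 mm across and 4 mm thick, fixed; origin at the centre of its underside. The stirrer's place
- stirrer: light wooden stirrer that stands upright by itself: round shaft 16 mm in diameter on a foot 25 mm in diameter (20 mm at its flat underside) and 18 mm high, 146 mm tall with a small knob (22 mm) at the top 15 mm, 90 g; origin at the centre of its underside, z up along the shaft
- stirrer_foot (a point): centre of the underside of the stirrer's foot
- stirrer_grip (a point): point on the stirrer's shaft 105 mm above its underside, where to grip it
- cup: bystander: small turned cup, 64 mm across and 55 mm high, origin under its centre
- vase: bystander: solid turned vase, 80 mm across and 105 mm high, origin under its centre
- mallet: bystander: carver's mallet standing on its round head at the left, 84 mm across and 195 mm high, origin under its centre
- gouge: bystander: turning gouge lying at the right, 300 mm long, origin under its middle
- sander: bystander: cork sanding block 70 by 45 by 30 mm, origin under its centre
Things that resemble listed ones, but are neither listed nor needed, are in the scene too. What is shaped like the mat but purple is not meant.

How it is judged (in metres and radians):
On the way, in this order (a step that is already met when the one before it is completed fails the run):
1. every bead that is there is in the bowl together with both lumps of wax (distance between each of bead1, bead2, bead3, bead4, bead5, wax1, wax2 and bowl_in below 0.096 m and z of bead1 in the frame of bowl between 0.005 and 0.066 m and z of bead2 in the frame of bowl between 0.005 and 0.066 m and z of bead3 in the frame of bowl between 0.005 and 0.066 m and z of bead4 in the frame of bowl between 0.005 and 0.066 m and z of bead5 in the frame of bowl between 0.005 and 0.066 m and z of wax1 in the frame of bowl between 0.005 and 0.066 m and z of wax2 in the frame of bowl between 0.005 and 0.066 m), for 0.2 s.
2. stirring: the foot, less than 30 mm above the bowl's underside, passes through the bowl's +x side (more than 11 mm out from the axis, within 10 mm of the x line) (x of stirrer_foot in the frame of bowl above 0.011 m and y of stirrer_foot in the frame of bowl between -0.01 and 0.01 m and distance between stirrer_foot and bowl_in below 0.06 m and z of stirrer_foot in the frame of bowl below 0.03 m and angle between bowl's own z axis and vertical below 0.3 rad).
3. stirring: the foot passes the bowl's -x side likewise (x of stirrer_foot in the frame of bowl below -0.011 m and y of stirrer_foot in the frame of bowl between -0.01 and 0.01 m and distance between stirrer_foot and bowl_in below 0.06 m and z of stirrer_foot in the frame of bowl below 0.03 m and angle between bowl's own z axis and vertical below 0.3 rad).
4. stirring: the foot passes the bowl's +y side likewise (y of stirrer_foot in the frame of bowl above 0.011 m and x of stirrer_foot in the frame of bowl between -0.01 and 0.01 m and distance between stirrer_foot and bowl_in below 0.06 m and z of stirrer_foot in the frame of bowl below 0.03 m and angle between bowl's own z axis and vertical below 0.3 rad).
5. stirring: the foot passes the bowl's -y side likewise (y of stirrer_foot in the frame of bowl below -0.011 m and x of stirrer_foot in the frame of bowl between -0.01 and 0.01 m and distance between stirrer_foot and bowl_in below 0.06 m and z of stirrer_foot in the frame of bowl below 0.03 m and angle between bowl's own z axis and vertical below 0.3 rad).
6. the bowl is raised and tipped (more than 0.9 rad, its floor within 0.2 m of the tray's centre) and every piece has left it (angle between bowl's own z axis and vertical above 0.9 rad and horizontal distance between bowl_in and tray below 0.2 m and height (world z) of bowl_in above 0.06 m and distance between each of bead1, bead2, bead3, bead4, bead5, wax1, wax2 and bowl_in above 0.104 m), for 0.1 s.
At the end, for the whole second after the job is handed in: every bead that is there and both wax lumps lie at rest inside the tray; the bowl stands upright (within 0.08 rad) with its axis within 40 mm of the large mat's centre; the stirrer stands upright (within 0.08 rad) within 30 mm of the centre of its cork disc; both at rest (x of bead1 in the frame of tray between -0.086 and 0.086 m and y of bead1 in the frame of tray between -0.096 and 0.096 m and z of bead1 in the frame of tray between 0 and 0.045 m and linear speed of each of bead1, bead2, bead3, bead4, bead5, wax1, wax2 below 0.05 m/s and x of bead2 in the frame of tray between -0.086 and 0.086 m and y of bead2 in the frame of tray between -0.096 and 0.096 m and z of bead2 in the frame of tray between 0 and 0.045 m and x of bead3 in the frame of tray between -0.086 and 0.086 m and y of bead3 in the frame of tray between -0.096 and 0.096 m and z of bead3 in the frame of tray between 0 and 0.045 m and x of bead4 in the frame of tray between -0.086 and 0.086 m and y of bead4 in the frame of tray between -0.096 and 0.096 m and z of bead4 in the frame of tray between 0 and 0.045 m and x of bead5 in the frame of tray between -0.086 and 0.086 m and y of bead5 in the frame of tray between -0.096 and 0.096 m and z of bead5 in the frame of tray between 0 and 0.045 m and x of wax1 in the frame of tray between -0.086 and 0.086 m and y of wax1 in the frame of tray between -0.096 and 0.096 m and z of wax1 in the frame of tray between 0 and 0.045 m and x of wax2 in the frame of tray between -0.086 and 0.086 m and y of wax2 in the frame of tray between -0.096 and 0.096 m and z of wax2 in the frame of tray between 0 and 0.045 m and angle between each of bowl, stirrer's own z axis and vertical below 0.08 rad and horizontal distance between bowl and mat below 0.04 m and z of bowl in the frame of mat below 0.009 m and linear speed of each of bowl, stirrer below 0.02 m/s and horizontal distance between stirrer and coaster below 0.03 m and z of stirrer in the frame of coaster below 0.009 m); the robot touches nothing.
It fails at once if a bystander (cup, vase, mallet, gouge, sanding block) is moved more than 40 mm (distance of any of cup, vase, mallet, gouge, sander from where it was at the start of the episode above 0.04 m).
Of bead1, bead2, bead3, bead4, bead5 only 3 to 5 are there at a start; the rules pass over those that are not, and their reading is None.
At some moment in a run one of bead1, bead2, bead3, bead4, bead5 may be knocked a few centimetres aside while the robot is not near it.
It also fails if it takes over 210 s, if anything falls off the work surface, if the arm or the gripper's body presses on something with over 40 N, if the wrist force passes 120 N, or if a joint passes its speed limit or range.

## Working session

There is one attempt and no reset: what is moved stays moved. The work goes in short steps, Python scripts to look and compute and a shell command to move; the robot and the scene stay as the last step left them, time stands still between calls to the robot, and variables do not carry over. Pictures are saved under pics/ and viewed, at most 14 in all, crops included, and the job is handed in when it is done.

```bash
mkdir -p pics
cat > h.py <<'E'
import numpy as np, cv2
from bench import r
def K(c,shape=(420,560)):
    f=shape[0]/2/np.tan(np.radians(c["vfov"])/2)
    return np.array([[f,0,c["cx"]],[0,f,c["cy"]],[0,0,1.]])
from scipy.spatial.transform import Rotation as Ro
def cam(name):
    c=r.calibration(name)
    if name=="wrist":
        s=r.sense(); T=np.eye(4); T[:3,:3]=Ro.from_euler("xyz",s["tcp_rot"],degrees=True).as_matrix(); T[:3,3]=s["tool_pos"]
        M=T@np.array(c["tool_from_camera"]); Rw,o=M[:3,:3],M[:3,3]
    else:
        R=cv2.Rodrigues(np.array(c["rvec"],float))[0]; Rw=R.T; o=-R.T@np.array(c["tvec"],float).ravel()
    return dict(K=K(c),d=np.array(c["dist"],float),Rw=Rw,o=o)
def rays(C,px):
    p=cv2.undistortPoints(np.array(px,float).reshape(-1,1,2),C["K"],C["d"]).reshape(-1,2)
    return np.c_[p,np.ones(len(p))]
def plane(C,px,z):
    d=rays(C,px)@C["Rw"].T
    return C["o"]+d*((z-C["o"][2])/d[:,2])[:,None]
def cloud(C,depth):
    v,u=np.mgrid[:depth.shape[0],:depth.shape[1]]
    q=rays(C,np.c_[u.ravel(),v.ravel()])*depth.reshape(-1,1)
    P=C["o"]+q@C["Rw"].T; P[depth.ravel()==0]=np.nan
    return P.reshape(*depth.shape,3)
def proj(C,P):
    rv=cv2.Rodrigues(C["Rw"].T)[0]; return cv2.projectPoints(np.array(P,float).reshape(-1,3),rv,-C["Rw"].T@C["o"],C["K"],C["d"])[0].reshape(-1,2)
def snap(name):
    C=cam(name); p,d=r.snapshot(name); return C,p,d
E
python3 - <<'E'
from h import *
for n in ("top","scene"):
    C,p,d=snap(n); cv2.imwrite(f"pics/{n}0.png",cv2.resize(p,(800,600))); np.savez(f"{n}0.npz",p=p,d=d); print(n,C["o"].round(),C["Rw"].round(2).tolist())
s=r.sense(); print(s["tool_pos"],s["tcp_rot"],s["time"],r.tip_reach)
E
```

```text
top [ 207.  -13. 1538.] [[0.02, -0.98, 0.2], [-1.0, -0.02, 0.0], [0.0, -0.2, -0.98]]
scene [1428. -812. 1039.] [[0.66, 0.46, -0.59], [0.75, -0.41, 0.52], [-0.0, -0.79, -0.61]]
[203.13964833 564.02814838 219.26265199] [-1.79905825e+02 -6.71875176e-03  1.60186233e+02] 0.1 19.0
```

View pics/top0.png

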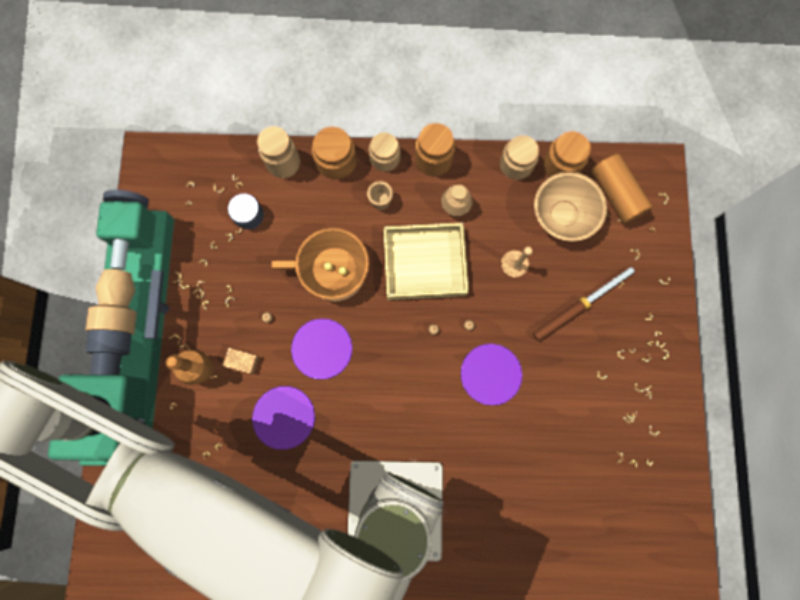

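View pics/scene0.png

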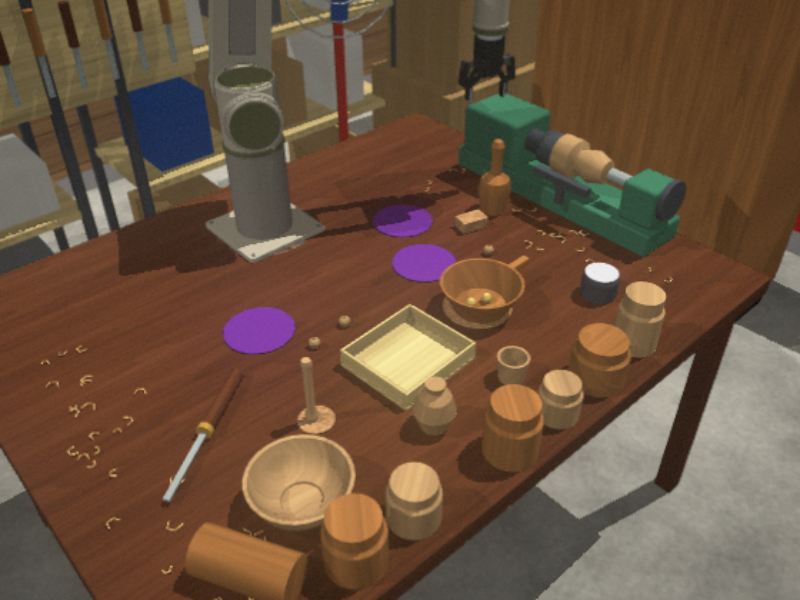

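Top view (800x600): three beads at (267,317), (433,329) and (469,325). The bowl with handle and wax is at (332,265), with its handle to the left. The tray is at (426,261), the stirrer on its disc at (516,263), the cup at (380,194) and the vase at (457,200). The light bowl at (570,207) has no handle and no wax, so it is a distractor. The purple discs are not meant either.

Run:
```python
from h import *
for n in ("top","scene"):
    z=np.load(n+"0.npz"); C=cam(n); P=cloud(C,z["d"]); 
    H=P[...,2]; print(n,"table z median",np.nanmedian(H[(H>-40)&(H<25)]))
    m=((H>7)&(H<240)&(P[...,0]>150)&(P[...,0]<950)&(abs(P[...,1])<520)).astype(np.uint8)
    k,L,S,c=cv2.connectedComponentsWithStats(m)
    for i in range(1,k):
        if S[i,4]<8: continue
        q=P[L==i]; a,b=np.percentile(q,[2,98],axis=0).round(); print((c[i]*800/560).round(),S[i,4],a,b)
C=cam("top"); s=.7
print("beads top", plane(C,np.array([[267,317],[433,329],[469,325]])*s,11).round(1).tolist())
print("rim c",plane(C,np.array([[332,265]])*s,70).round(), "coaster",plane(C,np.array([[516,264]])*s,4).round(),"tray",plane(C,np.array([[385,227],[465,223],[468,297],[388,299]])*s,42).round().tolist())
p=np.load("top0.npz")["p"]; cv2.imwrite("pics/crop0.png",cv2.resize(p[120:270,150:400],(800,480),interpolation=2))
```

```text
top table z median 0.9166183973413808
[434. 149.] 822 [ 838. -121.   13.] [923. -32. 125.]
[278. 152.] 768 [823. 277.  11.] [900. 355. 135.]
[333. 152.] 893 [824. 129.  11.] [917. 227. 106.]
[384. 151.] 470 [848.  13.  13.] [916.  87.  85.]
[571. 189.] 2779 [ 664. -514.    9.] [ 905. -342.  113.]
[519. 157.] 616 [ 833. -333.   12.] [ 911. -254.   95.]
[379. 194.] 232 [737.  32.   8.] [796.  86.  60.]
[456. 200.] 359 [ 720. -170.   41.] [ 777. -102.  109.]
[245. 212.] 459 [678. 362.  11.] [749. 433.  67.]
[424. 260.] 1441 [ 507. -159.    7.] [692.  40.  46.]
[329. 263.] 2022 [500.  91.   8.] [659. 298.  73.]
[451. 241.] 26 [ 643. -136.    7.] [ 673. -118.   13.]
[521. 258.] 104 [ 586. -305.    8.] [ 608. -284.  152.]
[454. 284.] 19 [ 533. -147.    7.] [ 558. -125.   13.]
[413. 283.] 9 [542. -38.   7.] [550. -24.  12.]
[566. 315.] 390 [ 412. -514.   10.] [ 540. -336.   33.]
[266. 317.] 39 [438. 322.  11.] [459. 342.  27.]
[309. 323.] 9 [427. 214.   7.] [441. 235.  12.]
[320. 322.] 11 [435. 188.   7.] [445. 210.  11.]
[468. 325.] 40 [ 430. -183.    9.] [ 453. -161.   26.]
[433. 329.] 40
[... 2522 characters left out ...]
[434. 356.] 30 [618. -32.   7.] [651.  -8.  11.]
[443. 352.] 10 [627.  -5.   7.] [647.   7.  11.]
[309. 389.] 310 [ 597. -308.   10.] [ 613. -290.  150.]
[398. 360.] 8 [589. -86.   7.] [598. -74.   9.]
[412. 363.] 8 [614. -71.   7.] [623. -59.   9.]
[391. 372.] 20 [ 600. -121.    7.] [ 623. -100.   11.]
[216. 411.] 620 [ 421. -515.   10.] [ 545. -340.   29.]
[340. 503.] 8139 [ 664. -494.    8.] [ 929. -280.  111.]
[296. 562.] 265 [ 820. -520.   10.] [ 869. -490.   80.]
beads top [[449.6, 332.2, 11.0], [428.6, -83.8, 11.0], [440.7, -173.6, 11.0]]
rim c [[573. 169.  70.]] coaster [[ 602. -295.    4.]] tray [[682.0, 42.0, 42.0], [697.0, -160.0, 42.0], [506.0, -168.0, 42.0], [496.0, 30.0, 42.0]]
```

View pics/crop0.png

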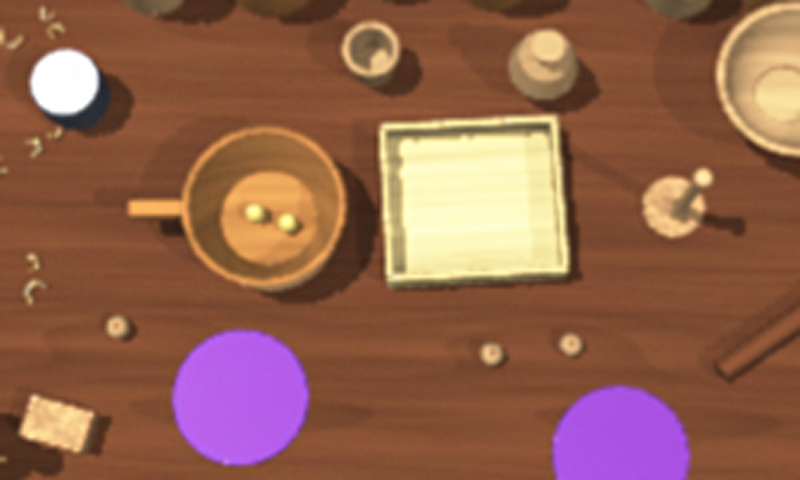

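The crop confirms the bowl with handle and two wax lumps, exactly three beads, the tray, and the stirrer on its cork disc. I'll turn the tool to yaw 90 (tool x = world y, tool y = world x) and go above the left bead.

```bash
python3 -m handwheel '[[0,0,-0.04,0,0,7,0.05],[0,0,-0.04,0,0,7,0.05],[0,0,0,0,0,7,0.05],[0,0,0,0,0,7,0.05],[0,0,0,0,0,7,0.05],[0,0,0,0,0,7,0.05],[0,0,0,0,0,7,0.05],[0,0,0,0,0,7,0.05]]' 30; python3 -m handwheel '[[0,0,0,0,0,7,0.05],[0,0,0,0,0,7.16,0.05],[-0.025,0.025,0,0,0,0,0.05],[-0.025,0.025,0,0,0,0,0.05],[-0.025,0.025,0,0,0,0,0.05],[-0.025,0.025,0,0,0,0,0.05],[-0.025,0.025,0,0,0,0,0.05],[-0.025,0.025,0,0,0,0,0.05]]'; python3 -m handwheel '[[-0.025,0.025,0.02,0,0,0,0.05],[-0.025,0.025,0.02,0,0,0,0.05],[-0.025,0.025,0.02,0,0,0,0.05],[-0.01,0.022,0.02,0,0,0,0.05],[0,0,0.02,0,0,0,0.05],[0,0,0,0,0,0,0.05],[0,0,0,0,0,0,0.05],[0,0,0,0,0,0,0.05]]'
cat > w.py <<'E'
import sys
from h import *
s=r.sense(); print("t",round(s["time"],2),"tcp",s["tool_pos"].round(1) if hasattr(s["tool_pos"],"round") else s["tool_pos"],np.round(s["tcp_rot"],1),"gap",round(s["finger_gap"],1),"gf",round(s["grip_force"],1),"F",np.round(s["ft_force"],1))
E
cat > wb.py <<'E'
# wrist-camera: find bead-like blobs (by cloud height) and print positions
from w import *
C,p,d=snap("wrist"); cv2.imwrite(f"pics/w{r.sense()['time']:.1f}.png",p); P=cloud(C,d); H=P[...,2]
m=((H>8)&(H<60)).astype(np.uint8); k,L,S,c=cv2.connectedComponentsWithStats(m)
for i in range(1,k):
    if S[i,4]<60: continue
    q=P[L==i]; a,b=np.nanpercentile(q,[1,99],axis=0).round(1); print(c[i].round(),S[i,4],"lo",a,"hi",b,"ray@11",plane(C,[c[i]],14).round(1))
E
python3 wb.py
```

```text
time: 0.77
tool_pos: [203.2, 564.3, 299.5]
tcp_rot: [-180.0, 0.1, 103.8]
ft_force: [-0.2, -1.4, 0.6]
finger_gap: 49.9
grip_force: 0.0
time: 1.43
tool_pos: [354.1, 413.1, 299.7]
tcp_rot: [-180.0, 0.0, 90.0]
ft_force: [0.4, 0.4, -0.7]
finger_gap: 49.9
grip_force: 0.0
time: 2.1
tool_pos: [450.3, 330.2, 201.3]
tcp_rot: [180.0, -0.0, 90.1]
ft_force: [1.5, 0.2, 0.3]
finger_gap: 49.6
grip_force: 0.0
t 2.1 tcp [450.3 330.2 201.3] [180.   -0.   90.1] gap 49.6 gf 0.0 F [1.5 0.2 0.3]
[172.  39.] 628 lo [329.2 451.8   8.6] hi [361.8 499.9  59.8] ray@11 [[343.7 477.2  14. ]]
[513. 118.] 2942 lo [680.4 363.    8.6] hi [716.8 438.8  59.3] ray@11 [[708.7 402.7  14. ]]
[176. 129.] 3200 lo [316.2 352.8  10.2] hi [369.6 424.2  32.6] ray@11 [[338.9 388.7  14. ]]
[280. 178.] 375 lo [440.5 321.4  11.9] hi [463.8 344.7  24.9] ray@11 [[452.  333.1  14. ]]
[379. 242.] 388 lo [539.  218.8  11. ] hi [581.  318.9  59.7] ray@11 [[575.1 253.3  14. ]]
[409. 292.] 3577 lo [562.3 144.3  12.1] hi [657.3 234.1  59.1] ray@11 [[623.3 180.   14. ]]
[556. 296.] 270 lo [824.9 141.7   8.1] hi [842.7 197.2  23.5] ray@11 [[829.7 170.8  14. ]]
[330. 332.] 460 lo [503.9 119.1  33. ] hi [527.4 185.1  59.7] ray@11 [[522.5 115.2  14. ]]
[ 24. 368.] 3733 lo [ 39.4 -12.3   9. ] hi [110.3 109.1  57.9] ray@11 [[66.1 41.  14. ]]
[552. 366.] 612 lo [850.   22.7   8.5] hi [865.5  81.7  42.6] ray@11 [[865.6  44.8  14. ]]
[509. 368.] 1590 lo [744.7  37.8   9.1] hi [798.1  90.1  57.4] ray@11 [[798.3  42.8  14. ]]
[395. 390.] 274 lo [593.1 -28.9   8. ] hi [663.5  42.8  44.5] ray@11 [[629.    3.5  14. ]]
[547. 408.] 509 lo [859.8 -40.4   8.4] hi [902.5 -28.1  42.8] ray@11 [[888.7 -46.   14. ]]
[400. 412.] 82 lo [635.1 -66.7   8. ] hi [660.  -34.8   9.4] ray@11 [[644.5 -44.3  14. ]]
```

```bash
python3 -m handwheel '[[0.0025,0.001,0.04,0,0,0,0.045],[0,0,0.04,0,0,0,0.045],[0,0,0.04,0,0,0,0.045],[0,0,0.035,0,0,0,0.045],[0,0,0.015,0,0,0,0.045],[0,0,0.008,0,0,0,0.045],[0,0,0,0,0,0,0.045],[0,0,0,0,0,0,0.015]]' 30; python3 -m handwheel '[[0,0,0,0,0,0,0.015],[0,0,0,0,0,0,0.015],[0,0,0,0,0,0,0.015],[0,0,0,0,0,0,0.015],[0,0,0,0,0,0,0.015],[0,0,0,0,0,0,0.015]]'; python3 -m handwheel '[[0,0,-0.03,0,0,0,0.015],[0,0,-0.04,0,0,0,0.015],[0,0,-0.04,0,0,0,0.015],[0,0,-0.04,0,0,0,0.015]]'
python3 - <<'E'
from h import *
import glob
# bowl rim: from top image, colour/ depth: points z 66..76 around the bowl, both views
for n in ("top","scene"):
    z=np.load(n+"0.npz"); P=cloud(cam(n),z["d"]); q=P.reshape(-1,3)
    q=q[(q[:,2]>64)&(q[:,2]<76)&(q[:,0]>470)&(q[:,0]<690)&(q[:,1]>60)&(q[:,1]<265)]
    c=np.array([580,165.])
    for _ in range(30):
        v=q[:,:2]-c; rr=np.hypot(*v.T); k=(rr>78)&(rr<97); A=np.c_[2*q[k,:2],np.ones(k.sum())]; x=np.linalg.lstsq(A,(q[k,:2]**2).sum(1),rcond=None)[0]; c=x[:2]
    print(n,"rim",c.round(1),np.sqrt(x[2]+c@c).round(1),k.sum(),np.degrees(np.histogram(np.arctan2(v[k,1],v[k,0]),8)[0]).round()/57)
    q=P.reshape(-1,3); q=q[(q[:,2]>40)&(q[:,2]<75)&(q[:,0]>540)&(q[:,0]<620)&(q[:,1]>268)&(q[:,1]<315)]
    print(" handle",len(q),np.percentile(q,[2,50,98],axis=0).round(1).tolist())
    q=P.reshape(-1,3); q=q[(q[:,2]>36)&(q[:,2]<48)&(q[:,0]>480)&(q[:,0]<720)&(q[:,1]>-190)&(q[:,1]<50)]
    print(" tray", cv2.minAreaRect(q[:,:2].astype(np.float32)))
    q=P.reshape(-1,3); q=q[(q[:,2]>100)&(q[:,2]<160)&(q[:,0]>550)&(q[:,0]<650)&(q[:,1]>-340)&(q[:,1]<-260)]
    print(" stirrer top",len(q),np.percentile(q,[5,50,95],axis=0).round(1).tolist())
E
```

```text
time: 2.82
tool_pos: [452.4, 333.3, 24.1]
tcp_rot: [179.9, -0.1, 90.1]
ft_force: [-0.2, 0.3, 0.3]
finger_gap: 33.9
grip_force: 0.0
time: 3.32
tool_pos: [451.6, 332.1, 22.5]
tcp_rot: [180.0, -0.0, 90.0]
ft_force: [0.3, 0.2, -0.1]
finger_gap: 14.9
grip_force: 0.0
time: 3.65
tool_pos: [450.9, 331.7, 173.5]
tcp_rot: [-179.9, 0.0, 90.0]
ft_force: [0.3, -0.2, 0.8]
finger_gap: 14.8
grip_force: 0.0
top rim [578.  170.7] 84.4 364 [41.21052632 38.19298246 47.24561404 47.24561404 53.28070175 50.26315789
 49.24561404 39.21052632]
 handle 76 [[564.3, 268.7, 52.0], [572.2, 293.4, 64.7], [580.9, 314.5, 72.2]]
 tray ((611.1326293945312, -58.26806640625), (203.57568359375, 200.12998962402344), 4.792701721191406)
 stirrer top 46 [[590.4, -300.2, 105.8], [595.1, -291.5, 144.4], [606.3, -286.4, 151.9]]
scene rim [581.3 166.4] 84.6 352 [42.21052632 32.15789474 45.22807018 43.22807018 34.1754386  45.22807018
 60.31578947 51.26315789]
 handle 77 [[566.7, 268.4, 49.1], [578.5, 291.9, 62.4], [585.4, 309.5, 68.1]]
 tray ((605.1005249023438, -62.85856628417969), (186.5266876220703, 204.60450744628906), 4.89124870300293)
 stirrer top 124 [[597.8, -306.6, 103.2], [606.5, -300.7, 132.1], [612.1, -291.7, 149.6]]
```

```bash
python3 wb.py | head -8; ls pics
```

```text
t 3.65 tcp [450.9 331.7 173.5] [-179.9    0.    90. ] gap 14.8 gf 0.0 F [ 0.3 -0.2  0.8]
[161.  35.] 826 lo [325.1 451.1   8.9] hi [361.9 499.   59.6] ray@11 [[342.9 477.   14. ]]
[531. 123.] 3409 lo [680.4 363.3   8.7] hi [710.6 437.9  59.3] ray@11 [[707.5 400.2  14. ]]
[167. 132.] 3827 lo [316.1 352.7   9.8] hi [369.5 424.8  32.5] ray@11 [[338.5 388.7  14. ]]
[279. 186.] 434 lo [439.8 321.9  12.1] hi [464.2 344.6  24.9] ray@11 [[452.  333.1  14. ]]
[377. 265.] 751 lo [515.3 201.8   9. ] hi [581.4 318.7  59.8] ray@11 [[565.8 237.5  14. ]]
[420. 311.] 4508 lo [539.3 141.8  12.1] hi [656.8 231.4  59.3] ray@11 [[628.4 172.1  14. ]]
[ 18. 382.] 2733 lo [ 56.2 -15.    8.6] hi [110.8 109.   41.4] ray@11 [[80.5 45.3 14. ]]
crop0.png
scene0.png
top0.png
w2.1.png
w3.7.png
```

View pics/w3.7.png

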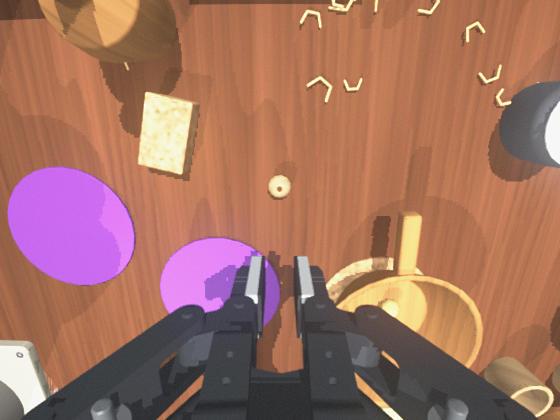

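Run:
```python
from h import *
C=cam("wrist"); s=r.sense(); T=Ro.from_euler("xyz",s["tcp_rot"],degrees=True).as_matrix()
for t in ([0,7.5,19],[0,-7.5,19],[0,7.5,0],[0,0,19],[11,7.5,19],[-11,7.5,19]): print(t,proj(C,np.array(s["tool_pos"])+T@np.array(t,float)).round())
print(np.array(r.calibration("wrist")["tool_from_camera"]).round(2))
_,p,d=snap("wrist"); P=cloud(C,d)
for u,v in ((254,262),(303,262),(254,280),(303,280),(254,300),(250,330)): print(u,v,((P[v,u]-s["tool_pos"])@T).round(1))
```

```text
[0, 7.5, 19] [[290. 246.]]
[0, -7.5, 19] [[266. 246.]]
[0, 7.5, 0] [[291. 260.]]
[0, 0, 19] [[278. 246.]]
[11, 7.5, 19] [[290. 230.]]
[-11, 7.5, 19] [[290. 261.]]
[[   0.     -0.94   -0.33   85.21]
 [   1.      0.      0.      0.34]
 [  -0.     -0.33    0.94 -154.7 ]
 [   0.      0.      0.      1.  ]]
254 262 [ 11.9 -11.6 -23.3]
303 262 [ 11.7  12.3 -22.9]
254 280 [ 11.3 -10.5 -38.2]
303 280 [ 11.   11.2 -37.7]
254 300 [  9.4  -9.6 -50.1]
250 330 [ 12.4  -9.3 -71. ]
```

Run:
```python
from h import *
C=cam("wrist"); s=r.sense(); T=Ro.from_euler("xyz",s["tcp_rot"],degrees=True).as_matrix()
_,p,d=snap("wrist"); P=cloud(C,d)
for v in range(248,268,2): print(v,[((P[v,u]-s["tool_pos"])@T).round(1).tolist() for u in (254,260,299,305)])
```

```text
248 [[-81.7, -29.4, 179.0], [-82.4, -22.3, 180.4], [-81.7, 25.2, 178.9], [-82.1, 32.5, 179.8]]
250 [[-84.4, -29.5, 178.9], [-83.8, -22.1, 177.8], [-84.6, 25.3, 179.4], [-84.9, 32.6, 179.9]]
252 [[-87.3, -29.6, 179.2], [-87.5, -22.3, 179.7], [-87.1, 25.3, 178.9], [-87.0, 32.6, 178.7]]
254 [[-88.1, -29.4, 175.6], [-90.5, -22.4, 180.2], [-90.3, 25.4, 179.8], [-90.5, 32.8, 180.2]]
256 [[11.1, -12.2, -15.6], [11.4, -9.1, -16.2], [11.4, 10.7, -16.2], [11.0, 13.9, -15.3]]
258 [[11.3, -12.0, -18.1], [11.4, -9.0, -18.2], [11.3, 10.6, -18.0], [11.7, 13.6, -18.8]]
260 [[11.1, -11.9, -19.9], [11.3, -8.9, -20.3], [11.2, 10.5, -20.0], [11.5, 13.4, -20.6]]
262 [[10.9, -11.8, -21.5], [10.9, -8.8, -21.5], [11.4, 10.4, -22.3], [11.5, 13.3, -22.6]]
264 [[11.4, -11.5, -24.3], [11.6, -8.6, -24.6], [11.1, 10.3, -23.8], [11.3, 13.2, -24.2]]
266 [[11.2, -11.4, -26.0], [11.2, -8.5, -25.9], [11.6, 10.1, -26.6], [11.5, 13.0, -26.3]]
```

The depth picture shows the fingertips about 15 mm behind the reported TCP (tool z ≈ -15), not 19 mm ahead. That explains the miss, because the tips passed over the bead. I'll go lower, watching the force.

```bash
python3 -m handwheel '[[0.001,0.001,0.04,0,0,0,0.045],[0,0,0.04,0,0,0,0.045],[0,0,0.04,0,0,0,0.045],[0,0,0.035,0,0,0,0.045],[0,0,0.015,0,0,0,0.045],[0,0,0.005,0,0,0,0.045],[0,0,0,0,0,0,0.045]]' 30; python3 -m handwheel '[[0,0,0.003,0,0,0,0.045],[0,0,0.003,0,0,0,0.045],[0,0,0,0,0,0,0.045]]';python3 -m handwheel '[[0,0,0.002,0,0,0,0.045],[0,0,0.002,0,0,0,0.045],[0,0,0,0,0,0,0.045]]'
```

```text
time: 4.38
tool_pos: [450.4, 331.8, -5.6]
tcp_rot: [-179.7, 0.2, 90.0]
ft_force: [0.8, -0.3, 1.3]
finger_gap: 45.0
grip_force: 0.0
time: 4.63
tool_pos: [453.5, 333.7, -7.6]
tcp_rot: [179.9, -0.1, 90.0]
ft_force: [0.5, -0.2, -0.2]
finger_gap: 44.6
grip_force: 0.0
time: 4.88
tool_pos: [452.6, 333.2, -12.7]
tcp_rot: [180.0, -0.0, 90.0]
ft_force: [-0.9, -0.0, 0.9]
finger_gap: 45.1
grip_force: 0.0
```

```bash
python3 -m handwheel '[[0,0,0,0,0,0,0.015],[0,0,0,0,0,0,0.015],[0,0,0,0,0,0,0.015],[0,0,0,0,0,0,0.015],[0,0,0,0,0,0,0.015],[0,0,0,0,0,0,0.015]]'; python3 -m handwheel '[[0,0,-0.03,0,0,0,0.015],[0,0,-0.04,0,0,0,0.015],[0,0,-0.04,0,0,0,0.015],[0,0,-0.04,0,0,0,0.015]]'
```

```text
time: 5.38
tool_pos: [453.5, 334.0, -10.9]
tcp_rot: [179.9, -0.1, 90.0]
ft_force: [-3.1, -0.8, 10.4]
finger_gap: 22.4
grip_force: 32.1
time: 5.72
tool_pos: [451.9, 332.8, 138.7]
tcp_rot: [-180.0, 0.0, 90.0]
ft_force: [0.2, 0.6, 0.1]
finger_gap: 22.0
grip_force: 29.4
```

```bash
python3 -m handwheel '[[-0.033,0.028,0,0,0,0,0.015],[-0.033,0.028,0,0,0,0,0.015],[-0.033,0.028,0,0,0,0,0.015],[-0.033,0.028,0,0,0,0,0.015],[-0.033,0.026,0,0,0,0,0.015],[0,0,0,0,0,0,0.015],[0,0,0,0,0,0,0.015]]'
python3 - <<'E'
from w import *
C,p,d=snap("wrist"); cv2.imwrite("pics/wbowl.png",p); P=cloud(C,d); np.savez("wbowl.npz",p=p,P=P)
q=P.reshape(-1,3); q=q[(q[:,2]>60)&(q[:,2]<78)]; c=np.array([579,168.])
for _ in range(30):
    v=q[:,:2]-c; rr=np.hypot(*v.T); k=(rr>78)&(rr<95); A=np.c_[2*q[k,:2],np.ones(k.sum())]; x=np.linalg.lstsq(A,(q[k,:2]**2).sum(1),rcond=None)[0]; c=x[:2]
print("rim",c.round(1),np.sqrt(x[2]+c@c),k.sum(),np.percentile(q[k,2],[5,95]))
E
```

```text
time: 6.3
tool_pos: [587.3, 171.1, 137.1]
tcp_rot: [180.0, 0.0, 89.8]
ft_force: [-0.0, 0.7, -0.4]
finger_gap: 22.4
grip_force: 29.5
t 6.3 tcp [587.3 171.1 137.1] [180.    0.   89.8] gap 22.4 gf 29.5 F [-0.   0.7 -0.4]
rim [580.7 171.1] 83.50299965732324 9298 [62.27280421 71.7354579 ]
```

View pics/wbowl.png

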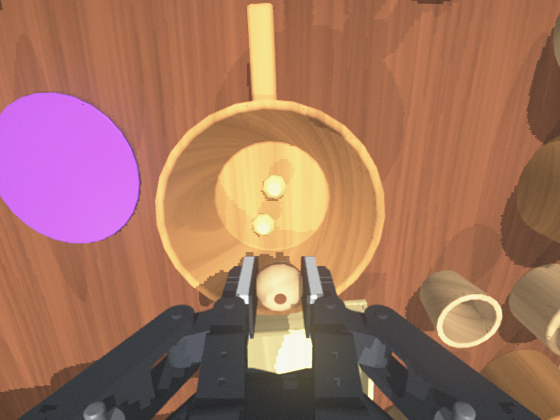

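Run:
```python
from h import *
C=cam("wrist")
print("floor circle", plane(C,[[216,196],[329,196],[272,142],[272,252]],12).round(1).tolist())
print("rim outer l,r,top", plane(C,[[156,205],[385,205],[262,98]],70).round(1).tolist())
print("wax",plane(C,[[274,187],[263,225]],22).round(1).tolist())
P=np.load("wbowl.npz")["P"]; q=P.reshape(-1,3)
for lo,hi,y0 in ((45,80,268),(45,80,290)):
    k=(q[:,2]>lo)&(q[:,2]<hi)&(q[:,1]>y0)&(q[:,1]<y0+22); print("handle",np.nanpercentile(q[k],[2,50,98],axis=0).round(1).tolist())
k=(q[:,2]>45)&(q[:,2]<80)&(abs(q[:,0]-575)<30)&(q[:,1]>300)&(q[:,1]<345); print("end",np.nanpercentile(q[k],98,axis=0).round(1))
```

```text
floor circle [[526.6, 173.2, 12.0], [634.9, 173.1, 12.0], [580.7, 224.1, 12.0], [579.8, 113.4, 12.0]]
rim outer l,r,top [[492.2, 183.6, 70.0], [668.5, 183.4, 70.0], [575.4, 260.9, 70.0]]
wax [[582.4, 184.7, 22.0], [571.7, 147.3, 22.0]]
handle [[568.5, 268.6, 63.2], [577.4, 279.4, 65.8], [586.2, 289.5, 67.4]]
handle [[567.7, 290.5, 63.2], [576.5, 301.3, 65.8], [585.1, 311.5, 67.4]]
end [585.  317.7  67.4]
```

```bash
python3 -m handwheel '[[-0.005,0.012,0.037,0,0,0,0.015],[0,0,0.04,0,0,0,0.015],[0,0,0.03,0,0,0,0.015],[0,0,0.01,0,0,0,0.015],[0,0,0,0,0,0,0.015],[0,0,0,0,0,0,0.034],[0,0,0,0,0,0,0.034],[0,0,0,0,0,0,0.034]]'; python3 -m handwheel '[[0,0,0,0,0,0,0.034],[0,0,-0.04,0,0,0,0.034],[0,0,-0.04,0,0,0,0.034],[0,0,-0.04,0,0,0,0.034],[-0.04,-0.03,0,0,0,0,0.045],[-0.04,-0.03,0,0,0,0,0.045],[-0.04,-0.03,0,0,0,0,0.045],[-0.04,-0.03,0,0,0,0,0.045]]';python3 -m handwheel '[[-0.04,-0.03,0,0,0,0,0.045],[-0.04,-0.02,0,0,0,0,0.045],[-0.01,0,0,0,0,0,0.045],[0,0,0,0,0,0,0.045],[0,0,0,0,0,0,0.045]]'
python3 - <<'E'
from w import *
C,p,d=snap("wrist"); cv2.imwrite("pics/wB.png",p); P=cloud(C,d); H=P[...,2]
m=((H>7)&(H<32)).astype(np.uint8); k,L,S,c=cv2.connectedComponentsWithStats(m)
for i in range(1,k):
    if S[i,4]>100 : print(c[i].round(),S[i,4],np.nanpercentile(P[L==i],[1,99],axis=0).round(1).tolist(),plane(C,[c[i]],14).round(1))
C,p,d=snap("top"); P=cloud(C,d); H=P[...,2]; m=((H>11)&(H<32)&(P[...,0]>350)&(P[...,0]<500)).astype(np.uint8); k,L,S,c=cv2.connectedComponentsWithStats(m); cv2.imwrite("pics/top1.png",p)
for i in range(1,k):
    if S[i,4]>15 : print("top",(c[i]/.7).round(),S[i,4],np.nanpercentile(P[L==i],[1,99],axis=0).round(1).tolist())
E
```

```text
time: 7.02
tool_pos: [598.1, 169.4, 21.0]
tcp_rot: [180.0, -0.0, 90.1]
ft_force: [0.0, -0.5, -0.5]
finger_gap: 33.7
grip_force: 0.0
time: 7.68
tool_pos: [497.2, 34.2, 140.7]
tcp_rot: [179.9, 0.0, 90.1]
ft_force: [0.5, -0.0, 0.6]
finger_gap: 45.0
grip_force: 0.0
time: 8.1
tool_pos: [455.0, -45.9, 140.8]
tcp_rot: [179.9, -0.0, 89.9]
ft_force: [0.1, 0.1, 0.5]
finger_gap: 44.8
grip_force: 0.0
t 8.1 tcp [455.  -45.9 140.8] [179.9  -0.   89.9] gap 44.8 gf 0.0 F [0.1 0.1 0.5]
[445.   5.] 698 [[557.4, 106.5, 12.1], [611.7, 119.7, 31.8]] [[590.6 116.1  14. ]]
[444. 206.] 23589 [[526.9, -157.2, 7.0], [693.0, 33.3, 31.0]] [[619.  -56.7  14. ]]
[338. 182.] 701 [[505.3, -113.3, 7.3], [516.6, 33.2, 31.7]] [[511.7 -32.1  14. ]]
[254. 233.] 475 [[418.8, -93.7, 11.7], [442.8, -72.8, 24.8]] [[431.  -84.3  14. ]]
[540. 270.] 648 [[723.3, -153.3, 7.3], [751.9, -108.1, 31.6]] [[ 738.7 -129.5   14. ]]
[268. 306.] 416 [[431.6, -180.6, 8.1], [455.9, -160.9, 24.8]] [[ 443.8 -172.6   14. ]]
[394. 389.] 308 [[589.4, -301.1, 8.5], [608.6, -283.4, 31.9]] [[ 600.3 -298.4   14. ]]
top [559. 320.] 297 [[409.1, -466.8, 13.0], [498.2, -333.9, 31.0]]
top [160. 333.] 65 [[353.4, 585.9, 11.4], [450.1, 592.5, 31.8]]
top [468. 325.] 38 [[430.4, -182.7, 12.8], [452.6, -161.0, 27.2]]
top [433. 329.] 40 [[418.0, -94.1, 11.5], [440.1, -72.5, 25.4]]
```

```bash
python3 -m handwheel '[[-0.038,-0.024,0,0,0,0,0.045],[0,0,0.04,0,0,0,0.045],[0,0,0.04,0,0,0,0.045],[0,0,0.035,0,0,0,0.045],[0,0,0.025,0,0,0,0.045],[0,0,0.01,0,0,0,0.045],[0,0,0,0,0,0,0.045],[0,0,0,0,0,0,0.015]]'; python3 -m handwheel '[[0,0,0,0,0,0,0.015],[0,0,0,0,0,0,0.015],[0,0,0,0,0,0,0.015],[0,0,0,0,0,0,0.015],[0,0,0,0,0,0,0.015],[0,0,-0.02,0,0,0,0.015],[0,0,-0.04,0,0,0,0.015],[0,0,-0.04,0,0,0,0.015]]'; python3 -m handwheel '[[0,0,-0.04,0,0,0,0.015],[0,0,-0.02,0,0,0,0.015],[0,0,0,0,0,0,0.015]]'
```

```text
time: 8.87
tool_pos: [433.1, -79.9, -9.6]
tcp_rot: [-180.0, -0.0, 90.1]
ft_force: [0.6, -0.2, 0.1]
finger_gap: 34.2
grip_force: 0.0
time: 9.53
tool_pos: [430.0, -80.3, 89.6]
tcp_rot: [-179.7, -0.1, 90.0]
ft_force: [1.7, -0.8, 0.7]
finger_gap: 22.6
grip_force: 29.6
time: 9.78
tool_pos: [435.7, -82.1, 156.5]
tcp_rot: [179.5, 0.2, 90.0]
ft_force: [0.5, -0.7, 0.4]
finger_gap: 22.5
grip_force: 29.6
```

```bash
python3 -m handwheel '[[0.032,0.0158,0,0,0,0,0.015],[0.032,0.0158,0,0,0,0,0.015],[0.032,0.0158,0,0,0,0,0.015],[0.032,0.0158,0,0,0,0,0.015],[0.032,0.0158,0,0,0,0,0.015],[0.032,0.0158,0,0,0,0,0.015],[0.032,0.0158,0,0,0,0,0.015],[0.032,0.0158,0,0,0,0,0.015]]'; python3 -m handwheel '[[0,0,0,0,0,0,0.015],[0,0,0,0,0,0,0.015]]';python3 - <<'E'
from w import *
C,p,d=snap("wrist"); cv2.imwrite("pics/wbowl2.png",p); P=cloud(C,d)
b=P[...,2]; m=((b>17)&(b<36)&(np.hypot(P[...,0]-580.5,P[...,1]-170)<48)).astype(np.uint8); k,L,S,c=cv2.connectedComponentsWithStats(m)
for i in range(1,k):
    if S[i,4]>60: print(c[i].round(),S[i,4],plane(C,[c[i]],24).round(1))
E
```

```text
time: 10.45
tool_pos: [558.5, 176.6, 148.8]
tcp_rot: [-179.9, 0.0, 90.0]
ft_force: [1.0, -1.5, 0.1]
finger_gap: 22.2
grip_force: 29.7
time: 10.62
tool_pos: [558.0, 176.5, 148.4]
tcp_rot: [-179.8, 0.0, 90.2]
ft_force: [-0.8, -0.1, -1.0]
finger_gap: 22.3
grip_force: 29.7
t 10.62 tcp [558.  176.5 148.4] [-179.8    0.    90.2] gap 22.3 gf 29.7 F [-0.8 -0.1 -1. ]
[306. 188.] 408 [[584.2 185.1  24. ]]
[328. 213.] 372 [[606.1 160.3  24. ]]
[294. 225.] 383 [[573.6 147.6  24. ]]
```

Bead A is in the bowl at (606,160), clear of both wax lumps. I'll drop B at (558,176) and then fetch C at (443,-173).

```bash
python3 -m handwheel '[[0,0,0.04,0,0,0,0.015],[0,0,0.04,0,0,0,0.015],[0,0,0.035,0,0,0,0.015],[0,0,0.013,0,0,0,0.015],[0,0,0,0,0,0,0.015],[0,0,0,0,0,0,0.034],[0,0,0,0,0,0,0.034],[0,0,0,0,0,0,0.034]]'; python3 -m handwheel '[[0,0,0,0,0,0,0.034],[0,0,-0.04,0,0,0,0.034],[0,0,-0.04,0,0,0,0.034],[0,0,-0.04,0,0,0,0.034],[-0.04,-0.014,0,0,0,0,0.045],[-0.04,-0.014,0,0,0,0,0.045],[-0.04,-0.014,0,0,0,0,0.045],[-0.04,-0.014,0,0,0,0,0.045]]';python3 -m handwheel '[[-0.04,-0.014,0,0,0,0,0.045],[-0.04,-0.014,0,0,0,0,0.045],[-0.04,-0.014,0,0,0,0,0.045],[-0.03,-0.014,0,0,0,0,0.045],[0,0,0,0,0,0,0.045],[0,0,0,0,0,0,0.045]]'
python3 - <<'E'
from w import *
C,p,d=snap("wrist"); P=cloud(C,d); H=P[...,2]
m=((H>9)&(H<32)).astype(np.uint8); k,L,S,c=cv2.connectedComponentsWithStats(m)
for i in range(1,k):
    if 100<S[i,4]<900 : print(c[i].round(),S[i,4],np.nanpercentile(P[L==i],[1,99],axis=0).round(1).tolist(),plane(C,[c[i]],14).round(1))
E
```

```text
time: 11.33
tool_pos: [561.2, 175.5, 25.5]
tcp_rot: [179.7, -0.1, 90.0]
ft_force: [0.2, -0.1, 0.3]
finger_gap: 34.4
grip_force: 0.0
time: 12.0
tool_pos: [503.8, 16.7, 144.1]
tcp_rot: [179.8, 0.0, 90.1]
ft_force: [0.3, -0.8, -0.3]
finger_gap: 45.1
grip_force: 0.0
time: 12.5
tool_pos: [448.5, -132.0, 143.7]
tcp_rot: [179.9, 0.1, 89.8]
ft_force: [0.5, 0.4, 1.1]
finger_gap: 45.1
grip_force: 0.0
t 12.5 tcp [ 448.5 -132.   143.7] [1.799e+02 1.000e-01 8.980e+01] gap 45.1 gf 0.0 F [0.5 0.4 1.1]
[408.   3.] 597 [[516.6, 26.7, 9.2], [618.4, 35.1, 31.0]] [[555.2  31.1  14. ]]
[557. 205.] 182 [[724.4, -159.7, 9.2], [736.9, -126.6, 25.1]] [[ 731.5 -143.4   14. ]]
[273. 233.] 462 [[432.3, -182.1, 12.4], [455.6, -160.9, 24.6]] [[ 443.7 -172.6   14. ]]
[260. 363.] 350 [[408.4, -359.1, 9.3], [447.8, -331.6, 26.4]] [[ 426.2 -344.1   14. ]]
[543. 405.] 471 [[775.6, -433.0, 16.4], [800.8, -390.9, 31.9]] [[ 805.1 -429.4   14. ]]
```

```bash
python3 -m handwheel '[[-0.0405,-0.005,0,0,0,0,0.045],[0,0,0.04,0,0,0,0.045],[0,0,0.04,0,0,0,0.045],[0,0,0.038,0,0,0,0.045],[0,0,0.025,0,0,0,0.045],[0,0,0.01,0,0,0,0.045],[0,0,0,0,0,0,0.045],[0,0,0,0,0,0,0.015]]'; python3 -m handwheel '[[0,0,0,0,0,0,0.015],[0,0,0,0,0,0,0.015],[0,0,0,0,0,0,0.015],[0,0,0,0,0,0,0.015],[0,0,0,0,0,0,0.015],[0,0,-0.02,0,0,0,0.015],[0,0,-0.04,0,0,0,0.015],[0,0,-0.04,0,0,0,0.015]]'; python3 -m handwheel '[[0,0,-0.04,0,0,0,0.015],[0,0,-0.02,0,0,0,0.015],[0,0,0,0,0,0,0.015]]'
```

```text
time: 13.22
tool_pos: [444.8, -169.8, -9.9]
tcp_rot: [180.0, 0.0, 90.1]
ft_force: [0.5, -0.9, -0.7]
finger_gap: 34.4
grip_force: 0.0
time: 13.88
tool_pos: [441.7, -169.7, 88.9]
tcp_rot: [-179.8, -0.1, 90.0]
ft_force: [1.7, -0.3, -0.8]
finger_gap: 22.4
grip_force: 29.7
time: 14.13
tool_pos: [447.0, -172.4, 156.1]
tcp_rot: [179.4, 0.3, 90.0]
ft_force: [0.4, -0.8, 0.3]
finger_gap: 22.5
grip_force: 29.7
```

```bash
python3 -m handwheel '[[0.038,0.0129,0,0,0,0,0.015],[0.038,0.0129,0,0,0,0,0.015],[0.038,0.0129,0,0,0,0,0.015],[0.038,0.0129,0,0,0,0,0.015],[0.038,0.0129,0,0,0,0,0.015],[0.038,0.0129,0,0,0,0,0.015],[0.038,0.0129,0,0,0,0,0.015],[0.038,0.0129,0,0,0,0,0.015]]'; python3 -m handwheel '[[0.038,0.0129,0,0,0,0,0.015],[0.035,0.0129,0,0,0,0,0.015],[0,0,0.03,0,0,0,0.015],[0,0,0.04,0,0,0,0.015],[0,0,0.04,0,0,0,0.015],[0,0,0.018,0,0,0,0.015],[0,0,0,0,0,0,0.015],[0,0,0,0,0,0,0.015]]'; python3 -m handwheel '[[0,0,0,0,0,0,0.034],[0,0,0,0,0,0,0.034],[0,0,0,0,0,0,0.034],[0,0,0,0,0,0,0.034],[0,0,-0.04,0,0,0,0.034],[0,0,-0.04,0,0,0,0.034],[0,0,-0.04,0,0,0,0.034],[-0.03,0,-0.04,0,0,0,0.034]]';python3 - <<'E'
from w import *
for n in ("wrist","top"):
    C,p,d=snap(n); cv2.imwrite("pics/%sin.png"%n,p); P=cloud(C,d); np.savez(n+"in.npz",p=p,P=P)
    b=P[...,2]; m=((b>17)&(b<40)&(np.hypot(P[...,0]-580.5,P[...,1]-170)<55)).astype(np.uint8); k,L,S,c=cv2.connectedComponentsWithStats(m)
    for i in range(1,k):
        if S[i,4]>20: print(n,c[i].round(),S[i,4],plane(C,[c[i]],24).round(1))
    if n=="top":
        m=((b>11)&(b<32)&(P[...,0]>350)&(P[...,0]<520)).astype(np.uint8); k,L,S,c=cv2.connectedComponentsWithStats(m)
        for i in range(1,k):
            if S[i,4]>15: print("top",(c[i]/.7).round(),S[i,4])
E
```

```text
time: 14.8
tool_pos: [546.4, 135.4, 148.5]
tcp_rot: [-180.0, 0.0, 90.0]
ft_force: [0.7, 0.4, -0.0]
finger_gap: 22.5
grip_force: 29.7
time: 15.47
tool_pos: [570.7, 206.0, 19.5]
tcp_rot: [-179.8, 0.1, 90.0]
ft_force: [0.9, 0.8, 1.3]
finger_gap: 22.4
grip_force: 29.7
time: 16.13
tool_pos: [572.8, 184.6, 178.8]
tcp_rot: [179.8, -0.2, 90.2]
ft_force: [1.6, 0.9, -0.3]
finger_gap: 34.2
grip_force: 0.0
t 16.13 tcp [572.8 184.6 178.8] [179.8  -0.2  90.2] gap 34.2 gf 0.0 F [ 1.6  0.9 -0.3]
wrist [273. 162.] 416 [[567.5 212.2  24. ]]
wrist [288. 189.] 331 [[583.9 184.1  24. ]]
wrist [265. 203.] 432 [[559.6 169.2  24. ]]
wrist [309. 212.] 413 [[606.6 158.8  24. ]]
wrist [278. 221.] 313 [[573.8 147.5  24. ]]
top [229. 186.] 25 [[580.5 186.2  24. ]]
top [222. 191.] 26 [[563.  212.5  24. ]]
top [164. 294.] 26
top [447. 295.] 28
top [400. 297.] 20
top [420. 296.] 16
top [562. 318.] 336
top [160. 334.] 69
top [240. 353.] 39
```

View pics/wristin.png

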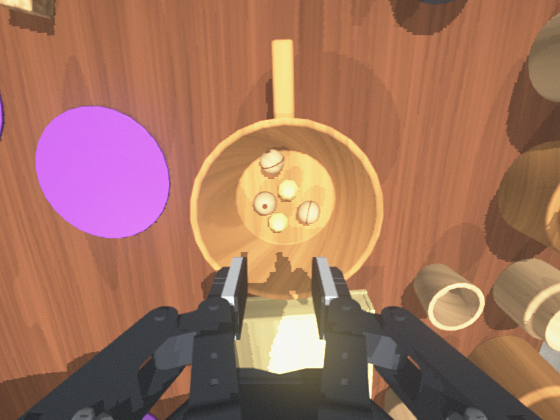

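All five pieces are in the bowl: beads at pixels (272,162), (265,203) and (308,212), wax at (288,190) and (278,222). Next is the stirrer.

```bash
python3 -m handwheel '[[-0.04,0.003,-0.02,0,0,0,0.06],[-0.04,0.003,0,0,0,0,0.06],[-0.04,0.003,0,0,0,0,0.06],[-0.04,0.003,0,0,0,0,0.06],[-0.04,0.003,0,0,0,0,0.06],[-0.04,0.003,0,0,0,0,0.06],[-0.04,0.003,0,0,0,0,0.06],[-0.04,0.003,0,0,0,0,0.06]]';python3 -m handwheel '[[-0.04,0.003,0,0,0,0,0.06],[-0.04,0.001,0,0,0,0,0.06],[-0.04,0,0,0,0,0,0.06],[-0.04,0,0,0,0,0,0.06],[-0.04,0,0,0,0,0,0.06],[0,0,0,0,0,0,0.06],[0,0,0,0,0,0,0.06]]'
python3 - <<'E'
from w import *
C,p,d=snap("wrist"); cv2.imwrite("pics/wst.png",p); P=cloud(C,d); q=P.reshape(-1,3)
q=q[(abs(q[:,0]-600)<50)&(abs(q[:,1]+296)<50)]
for a,b in ((2.5,8),(8,25),(25,80),(80,130),(130,142),(142,160)):
    k=q[(q[:,2]>a)&(q[:,2]<b)]
    if len(k)>5: print(a,b,len(k),np.percentile(k,[2,50,98],axis=0).round(1).tolist())
E
```

```text
time: 16.9
tool_pos: [596.2, -137.9, 193.7]
tcp_rot: [179.9, 0.0, 90.0]
ft_force: [0.1, -0.8, -0.0]
finger_gap: 60.3
grip_force: 0.0
time: 17.48
tool_pos: [599.5, -338.4, 192.7]
tcp_rot: [-180.0, -0.0, 89.8]
ft_force: [0.1, 0.5, 0.1]
finger_gap: 59.6
grip_force: 0.0
t 17.48 tcp [ 599.5 -338.4  192.7] [-180.    -0.    89.8] gap 59.6 gf 0.0 F [0.1 0.5 0.1]
2.5 8 2479 [[574.1, -319.1, 2.7], [612.5, -283.6, 5.0], [640.1, -257.6, 6.6]]
8 25 133 [[589.7, -301.9, 12.8], [601.4, -289.4, 21.4], [613.1, -284.3, 24.8]]
25 80 156 [[593.1, -298.2, 25.3], [601.3, -289.7, 40.5], [610.8, -287.7, 77.2]]
80 130 122 [[594.6, -292.9, 81.0], [601.5, -289.2, 101.0], [608.2, -288.5, 119.9]]
130 142 40 [[591.8, -306.5, 140.3], [601.3, -288.5, 141.3], [611.9, -286.0, 142.0]]
142 160 728 [[592.1, -304.1, 142.5], [601.5, -294.8, 149.8], [610.4, -286.8, 151.6]]
```

View pics/wst.png

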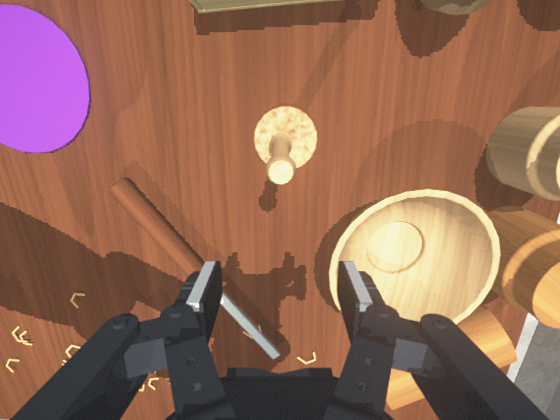

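The stirrer stands at px (281,172) on its disc at (286,138), axis (601.4,-296.5). The light bowl is to its right and the gouge below, both clear.

```bash
python3 -m handwheel '[[0.041,0.002,0,0,0,0,0.042],[0.001,0,0,0,0,0,0.042],[0,0,0,0,0,0,0.042],[0,0,0.035,0,0,0,0.042],[0,0,0.035,0,0,0,0.042],[0,0,0.03,0,0,0,0.042],[0,0,0.01,0,0,0,0.042],[0,0,0,0,0,0,0.042]]'; python3 -m handwheel '[[0,0,0,0,0,0,0.005],[0,0,0,0,0,0,0.005],[0,0,0,0,0,0,0.005],[0,0,0,0,0,0,0.005],[0,0,0,0,0,0,0.005],[0,0,0,0,0,0,0.005],[0,0,0,0,0,0,0.005]]' 60;python3 - <<'E'
from w import *
E
```

```text
time: 18.2
tool_pos: [600.0, -291.7, 79.2]
tcp_rot: [-179.7, -0.2, 90.1]
ft_force: [0.4, 0.5, -1.1]
finger_gap: 41.8
grip_force: 0.0
time: 18.78
tool_pos: [604.1, -294.8, 86.3]
tcp_rot: [179.7, 0.1, 90.0]
ft_force: [0.6, 0.6, 8.1]
finger_gap: 14.5
grip_force: 59.1
t 18.78 tcp [ 604.1 -294.8   86.3] [1.797e+02 1.000e-01 9.000e+01] gap 14.5 gf 59.1 F [0.6 0.6 8.1]
```

```bash
python3 -m handwheel '[[0,0,-0.01,0,0,0,0.005],[0,0,-0.02,0,0,0,0.005],[0,0,-0.03,0,0,0,0.005],[0,0,-0.03,0,0,0,0.005],[0,0,-0.025,0,0,0,0.005],[0.02,0,0,0,0,0,0.005],[0.03,0,0,0,0,0,0.005],[0.034,0,0,0,0,0,0.005]]'; python3 -m handwheel '[[0.04,0,0,0,0,0,0.005],[0.04,0,0,0,0,0,0.005],[0.04,0,0,0,0,0,0.005],[0.04,0,0,0,0,0,0.005],[0.04,0,0,0,0,0,0.005],[0.04,0,0,0,0,0,0.005],[0.04,0.002,0,0,0,0,0.005],[0.04,0.002,0,0,0,0,0.005]]';python3 -m handwheel '[[0.035,0.002,0,0,0,0,0.005],[0.025,0,0,0,0,0,0.005],[0.015,0,0,0,0,0,0.005],[0.005,0,0,0,0,0,0.005],[0,0,0,0,0,0,0.005],[0,0,0,0,0,0,0.005]]'
python3 - <<'E'
from w import *
for n in ("top","scene","wrist"):
    C,p,d=snap(n); P=cloud(C,d); cv2.imwrite(f"pics/{n}s.png",p); q=P.reshape(-1,3)
    k=q[(abs(q[:,0]-608)<32)&(abs(q[:,1]-186)<32)&(q[:,2]>85)&(q[:,2]<200)]
    if len(k): print(n,len(k),np.percentile(k,[2,50,98],axis=0).round(1).tolist())
    for a,b in((95,130),(130,165),(165,195)):
        j=k[(k[:,2]>a)&(k[:,2]<b)]
        if len(j)>4: print(a,b,len(j),np.percentile(j,[3,97],axis=0).round(1).tolist())
S=[r.sense() for _ in range(3)]; print([np.round(s["tool_pos"],1) for s in S])
E
```

```text
time: 19.45
tool_pos: [602.5, -210.5, 200.2]
tcp_rot: [179.9, 0.1, 89.9]
ft_force: [-0.4, -0.6, -0.7]
finger_gap: 14.5
grip_force: 58.6
time: 20.12
tool_pos: [606.0, 112.1, 199.6]
tcp_rot: [179.9, -0.0, 90.0]
ft_force: [0.4, -1.2, -0.5]
finger_gap: 14.4
grip_force: 58.5
time: 20.62
tool_pos: [608.3, 189.0, 198.4]
tcp_rot: [180.0, 0.0, 90.0]
ft_force: [-0.4, -0.1, -1.9]
finger_gap: 14.7
grip_force: 58.5
t 20.62 tcp [608.3 189.  198.4] [180.   0.  90.] gap 14.7 gf 58.5 F [-0.4 -0.1 -1.9]
top 39 [[594.1, 179.7, 127.4], [599.6, 184.6, 141.7], [609.2, 195.0, 192.3]]
95 130 5 [[593.8, 178.7, 126.2], [598.4, 190.8, 129.6]]
130 165 24 [[595.7, 180.2, 132.5], [609.5, 195.3, 161.3]]
165 195 10 [[598.3, 180.2, 166.3], [607.6, 189.0, 192.4]]
scene 139 [[603.7, 171.8, 118.8], [613.1, 180.3, 151.4], [620.3, 189.4, 195.8]]
95 130 28 [[607.2, 171.6, 115.1], [620.4, 188.5, 129.9]]
130 165 66 [[604.0, 172.9, 131.2], [620.2, 188.3, 163.7]]
165 195 39 [[605.3, 175.3, 166.7], [616.8, 185.6, 194.6]]
wrist 1340 [[598.3, 184.4, 125.2], [609.0, 193.4, 159.5], [619.2, 198.5, 199.0]]
95 130 83 [[598.0, 190.7, 123.2], [620.1, 199.1, 129.7]]
130 165 655 [[598.3, 183.7, 131.2], [619.8, 197.8, 163.5]]
165 195 491 [[601.9, 189.0, 166.1], [616.2, 194.5, 194.2]]
[array([608.3, 188.5, 198.2]), array([608.3, 188.5, 198.2]), array([608.3, 188.5, 198.2])]
```

```bash
python3 -m handwheel '[[0,0,0.025,0,0,0,0.005],[0,0,0.025,0,0,0,0.005],[0,0,0.02,0,0,0,0.005],[0,0,0.01,0,0,0,0.005],[0,0,0.008,0,0,0,0.005],[0,0,0.006,0,0,0,0.005],[0,0,0,0,0,0,0.005],[0,0,0,0,0,0,0.005]]'; python3 -m handwheel '[[0,0,0.004,0,0,0,0.005],[0,0,0.003,0,0,0,0.005],[0,0,0.002,0,0,0,0.005],[0,0,0,0,0,0,0.005],[0,0,0,0,0,0,0.005]]'
```

```text
time: 21.43
tool_pos: [608.7, 190.2, 105.0]
tcp_rot: [179.9, -0.0, 90.0]
ft_force: [-1.1, 0.6, -0.5]
finger_gap: 14.6
grip_force: 58.6
time: 21.85
tool_pos: [608.0, 190.3, 95.0]
tcp_rot: [-180.0, 0.0, 90.0]
ft_force: [0.4, -0.1, -1.8]
finger_gap: 14.5
grip_force: 58.6
```

```bash
python3 -m handwheel '[[0,-0.005,0,0,0,0,0.005],[0,-0.005,0,0,0,0,0.005],[0.004,-0.0052,0,0,0,0,0.005],[0.0025,-0.006,0,0,0,0,0.005],[0.0009,-0.0065,0,0,0,0,0.005],[-0.0009,-0.0065,0,0,0,0,0.005],[-0.0025,-0.006,0,0,0,0,0.005],[-0.004,-0.0052,0,0,0,0,0.005]]';python3 -m handwheel '[[-0.0052,-0.004,0,0,0,0,0.005],[-0.006,-0.0025,0,0,0,0,0.005],[-0.0065,-0.0009,0,0,0,0,0.005],[-0.0065,0.0009,0,0,0,0,0.005],[-0.006,0.0025,0,0,0,0,0.005],[-0.0052,0.004,0,0,0,0,0.005],[-0.004,0.0052,0,0,0,0,0.005],[-0.0025,0.006,0,0,0,0,0.005]]';python3 -m handwheel '[[-0.0009,0.0065,0,0,0,0,0.005],[0.0009,0.0065,0,0,0,0,0.005],[0.0025,0.006,0,0,0,0,0.005],[0.004,0.0052,0,0,0,0,0.005],[0.0052,0.004,0,0,0,0,0.005],[0.006,0.0025,0,0,0,0,0.005],[0.0065,0.0009,0,0,0,0,0.005],[0,0,0,0,0,0,0.005]]'
cat > rim.py <<'E'
from w import *
C,p,d=snap("wrist"); cv2.imwrite(f"pics/r{r.sense()['time']:.0f}.png",p); P=cloud(C,d)
q=P.reshape(-1,3); q=q[(q[:,2]>62)&(q[:,2]<78)&(q[:,1]>100)]; c=np.array([580,170.])
for _ in range(30):
    v=q[:,:2]-c; rr=np.hypot(*v.T); k=(rr>78)&(rr<95); A=np.c_[2*q[k,:2],np.ones(k.sum())]; x=np.linalg.lstsq(A,(q[k,:2]**2).sum(1),rcond=None)[0]; c=x[:2]
print("rim",c.round(1),np.sqrt(x[2]+c@c).round(1),k.sum(),np.percentile(q[k,2],[5,95]).round())
E
python3 rim.py
```

```text
time: 22.52
tool_pos: [562.0, 190.1, 95.2]
tcp_rot: [180.0, 0.0, 90.1]
ft_force: [0.4, -0.4, -1.5]
finger_gap: 15.0
grip_force: 58.6
time: 23.18
tool_pos: [574.0, 147.4, 94.6]
tcp_rot: [-179.9, 0.0, 90.0]
ft_force: [0.0, 0.0, 0.1]
finger_gap: 14.4
grip_force: 58.6
time: 23.85
tool_pos: [605.1, 173.9, 94.8]
tcp_rot: [-179.9, 0.0, 90.1]
ft_force: [-1.0, 0.2, -0.5]
finger_gap: 14.4
grip_force: 58.9
t 23.85 tcp [605.1 173.9  94.8] [-179.9    0.    90.1] gap 14.4 gf 58.9 F [-1.   0.2 -0.5]
rim [581.7 172.8] 83.3 10909 [64. 72.]
```

```bash
python3 -m handwheel '[[0.0065,-0.0009,0,0,0,0,0.005],[0.006,-0.0025,0,0,0,0,0.005],[0.0052,-0.004,0,0,0,0,0.005],[0.004,-0.0052,0,0,0,0,0.005],[0.0025,-0.006,0,0,0,0,0.005],[0.0009,-0.0065,0,0,0,0,0.005],[-0.0009,-0.0065,0,0,0,0,0.005],[-0.0025,-0.006,0,0,0,0,0.005]]';python3 -m handwheel '[[-0.004,-0.0052,0,0,0,0,0.005],[-0.0052,-0.004,0,0,0,0,0.005],[-0.006,-0.0025,0,0,0,0,0.005],[-0.0065,-0.0009,0,0,0,0,0.005],[-0.0065,0.0009,0,0,0,0,0.005],[-0.006,0.0025,0,0,0,0,0.005],[-0.0052,0.004,0,0,0,0,0.005],[-0.004,0.0052,0,0,0,0,0.005]]';python3 -m handwheel '[[-0.0025,0.006,0,0,0,0,0.005],[-0.0009,0.0065,0,0,0,0,0.005],[0.0009,0.0065,0,0,0,0,0.005],[0.0025,0.006,0,0,0,0,0.005],[0.004,0.0052,0,0,0,0,0.005],[0.0052,0.004,0,0,0,0,0.005],[0.006,0.0025,0,0,0,0,0.005],[0.0065,0.0009,0,0,0,0,0.005]]'; python3 rim.py
python3 -m handwheel '[[0.0065,-0.0009,0,0,0,0,0.005],[0.006,-0.0025,0,0,0,0,0.005],[0.0052,-0.004,0,0,0,0,0.005],[0.004,-0.0052,0,0,0,0,0.005],[0.0025,-0.006,0,0,0,0,0.005],[0.0009,-0.0065,0,0,0,0,0.005],[-0.0009,-0.0065,0,0,0,0,0.005],[-0.0025,-0.006,0,0,0,0,0.005]]';python3 -m handwheel '[[-0.004,-0.0052,0,0,0,0,0.005],[-0.0052,-0.004,0,0,0,0,0.005],[-0.006,-0.0025,0,0,0,0,0.005],[-0.0065,-0.0009,0,0,0,0,0.005],[-0.0065,0.0009,0,0,0,0,0.005],[-0.006,0.0025,0,0,0,0,0.005],[-0.0052,0.004,0,0,0,0,0.005],[-0.004,0.0052,0,0,0,0,0.005]]';python3 -m handwheel '[[-0.0025,0.006,0,0,0,0,0.005],[-0.0009,0.0065,0,0,0,0,0.005],[0.0009,0.0065,0,0,0,0,0.005],[0.0025,0.006,0,0,0,0,0.005],[0.004,0.0052,0,0,0,0,0.005],[0.0052,0.004,0,0,0,0,0.005],[0.006,0.0025,0,0,0,0,0.005],[0.0065,0.0009,0,0,0,0,0.005]]'; python3 rim.py
```

```text
time: 24.57
tool_pos: [567.9, 194.1, 95.6]
tcp_rot: [179.9, 0.0, 90.1]
ft_force: [3.4, -2.5, -0.5]
finger_gap: 14.7
grip_force: 58.7
time: 25.23
tool_pos: [568.4, 150.4, 95.2]
tcp_rot: [180.0, -0.0, 90.0]
ft_force: [1.4, 2.8, 0.4]
finger_gap: 14.6
grip_force: 58.8
time: 25.9
tool_pos: [606.2, 173.1, 95.1]
tcp_rot: [180.0, 0.0, 90.0]
ft_force: [0.7, -1.2, -0.4]
finger_gap: 14.7
grip_force: 58.8
t 25.9 tcp [606.2 173.1  95.1] [180.   0.  90.] gap 14.7 gf 58.8 F [ 0.7 -1.2 -0.4]
rim [580.7 171.8] 83.3 10886 [64. 72.]
time: 26.62
tool_pos: [567.3, 194.4, 95.3]
tcp_rot: [180.0, -0.0, 90.1]
ft_force: [3.9, -1.0, -0.2]
finger_gap: 14.1
grip_force: 58.8
time: 27.28
tool_pos: [568.2, 150.5, 95.0]
tcp_rot: [-180.0, -0.0, 90.0]
ft_force: [1.0, 2.3, -0.6]
finger_gap: 14.6
grip_force: 58.9
time: 27.95
tool_pos: [606.2, 173.1, 95.1]
tcp_rot: [180.0, 0.0, 90.0]
ft_force: [-0.1, 0.2, -1.0]
finger_gap: 14.7
grip_force: 58.8
t 27.95 tcp [606.2 173.1  95.1] [180.   0.  90.] gap 14.7 gf 58.8 F [-0.1  0.2 -1. ]
rim [578.9 170.8] 83.3 10757 [64. 72.]
```

```bash
python3 -m handwheel '[[0.0065,-0.0009,0,0,0,0,0.005],[0.006,-0.0025,0,0,0,0,0.005],[0.0052,-0.004,0,0,0,0,0.005],[0.004,-0.0052,0,0,0,0,0.005],[0.0025,-0.006,0,0,0,0,0.005],[0.0009,-0.0065,0,0,0,0,0.005],[-0.0009,-0.0065,0,0,0,0,0.005],[-0.0025,-0.006,0,0,0,0,0.005]]';python3 -m handwheel '[[-0.004,-0.0052,0,0,0,0,0.005],[-0.0052,-0.004,0,0,0,0,0.005],[-0.006,-0.0025,0,0,0,0,0.005],[-0.0065,-0.0009,0,0,0,0,0.005],[-0.0065,0.0009,0,0,0,0,0.005],[-0.006,0.0025,0,0,0,0,0.005],[-0.0052,0.004,0,0,0,0,0.005],[-0.004,0.0052,0,0,0,0,0.005]]';python3 -m handwheel '[[-0.0025,0.006,0,0,0,0,0.005],[-0.0009,0.0065,0,0,0,0,0.005],[0.0009,0.0065,0,0,0,0,0.005],[0.0025,0.006,0,0,0,0,0.005],[0.004,0.0052,0,0,0,0,0.005],[0.0052,0.004,0,0,0,0,0.005],[0.006,0.0025,0,0,0,0,0.005],[0.0065,0.0009,0,0,0,0,0.005]]'; python3 -m handwheel '[[0.0065,-0.0009,0,0,0,0,0.005],[0,0,-0.005,0,0,0,0.005],[0,0,-0.015,0,0,0,0.005],[0,0,-0.03,0,0,0,0.005],[0,0,-0.03,0,0,0,0.005],[0,0,-0.025,0,0,0,0.005],[0,0,0,0,0,0,0.005],[0,0,0,0,0,0,0.005]]'; python3 rim.py
```

```text
time: 28.67
tool_pos: [567.1, 194.6, 95.2]
tcp_rot: [180.0, -0.0, 90.1]
ft_force: [0.3, -0.0, -1.0]
finger_gap: 14.4
grip_force: 58.8
time: 29.33
tool_pos: [568.4, 150.5, 95.1]
tcp_rot: [180.0, -0.1, 90.0]
ft_force: [0.3, 2.1, 0.0]
finger_gap: 14.4
grip_force: 58.8
time: 30.0
tool_pos: [605.9, 173.1, 94.9]
tcp_rot: [180.0, 0.0, 90.0]
ft_force: [-0.1, 0.7, -0.6]
finger_gap: 14.3
grip_force: 58.8
time: 30.67
tool_pos: [606.1, 179.4, 203.4]
tcp_rot: [179.7, -0.1, 90.0]
ft_force: [-0.1, 1.0, -1.4]
finger_gap: 14.6
grip_force: 58.8
t 30.67 tcp [606.1 179.4 203.4] [ 1.797e+02 -1.000e-01  9.000e+01] gap 14.6 gf 58.8 F [-0.1  1.  -1.4]
rim [581.1 168.8] 83.8 4941 [63. 72.]
```

```bash
python3 -m handwheel '[[-0.02,0,0,0,0,0,0.005],[-0.03,0,0,0,0,0,0.005],[-0.04,0,0,0,0,0,0.005],[-0.04,0,0,0,0,0,0.005],[-0.04,0,0,0,0,0,0.005],[-0.04,0,0,0,0,0,0.005],[-0.04,0,0,0,0,0,0.005],[-0.04,0,0,0,0,0,0.005]]'; python3 -m handwheel '[[-0.04,0,0,0,0,0,0.005],[-0.04,0,0,0,0,0,0.005],[-0.04,-0.001,0,0,0,0,0.005],[-0.03,-0.001,0,0,0,0,0.005],[-0.02,-0.001,0,0,0,0,0.005],[-0.01,0,0,0,0,0,0.005],[-0.004,0,0,0,0,0,0.005],[0,0,0,0,0,0,0.005]]'; python3 -m handwheel '[[0,0,0.03,0,0,0,0.005],[0,0,0.03,0,0,0,0.005],[0,0,0.025,0,0,0,0.005],[0,0,0.015,0,0,0,0.005],[0,0,0.007,0,0,0,0.005],[0,0,0,0,0,0,0.005],[0,0,0,0,0,0,0.005],[0,0,0,0,0,0,0.005]]'
python3 - <<'E'
from w import *
C,p,d=snap("scene"); q=cloud(C,d).reshape(-1,3); q=q[(abs(q[:,0]-603)<45)&(abs(q[:,1]+296)<45)]
for a,b in ((2.5,7),(9,20),(30,80)):
    k=q[(q[:,2]>a)&(q[:,2]<b)]
    if len(k)>5: print(a,b,len(k),np.percentile(k,[2,50,98],axis=0).round(1).tolist())
cv2.imwrite("pics/st2.png",cv2.resize(p[230:320,170:290],(800,600)))
E
```

```text
time: 31.38
tool_pos: [603.2, -112.5, 198.0]
tcp_rot: [-179.8, -0.0, 90.0]
ft_force: [0.9, 0.9, -1.2]
finger_gap: 14.4
grip_force: 58.8
time: 32.05
tool_pos: [601.3, -294.8, 198.8]
tcp_rot: [-179.9, -0.1, 90.0]
ft_force: [-0.2, 0.0, -1.0]
finger_gap: 14.4
grip_force: 58.8
time: 32.72
tool_pos: [603.2, -295.4, 95.6]
tcp_rot: [179.8, 0.1, 90.0]
ft_force: [0.1, -0.4, -0.7]
finger_gap: 14.4
grip_force: 58.8
t 32.72 tcp [ 603.2 -295.4   95.6] [1.798e+02 1.000e-01 9.000e+01] gap 14.4 gf 58.8 F [ 0.1 -0.4 -0.7]
2.5 7 258 [[569.2, -326.4, 2.6], [615.2, -296.2, 4.1], [643.6, -255.3, 6.7]]
9 20 12 [[606.2, -309.7, 10.9], [613.2, -301.6, 18.1], [630.9, -289.3, 19.7]]
30 80 99 [[599.6, -307.9, 30.7], [609.7, -302.2, 52.5], [614.6, -292.5, 77.8]]
```

```bash
python3 -m handwheel '[[0.003,0.002,0.004,0,0,0,0.005],[0,0,0.003,0,0,0,0.005],[0,0,0.002,0,0,0,0.005],[0,0,0,0,0,0,0.005],[0,0,0,0,0,0,0.005]]'; python3 -m handwheel '[[0,0,0.0015,0,0,0,0.005],[0,0,0,0,0,0,0.005],[0,0,0,0,0,0,0.005]]';  python3 -m handwheel '[[0,0,0.0015,0,0,0,0.005],[0,0,0,0,0,0,0.005],[0,0,0,0,0,0,0.005]]'
```

```text
time: 33.18
tool_pos: [604.9, -292.3, 86.3]
tcp_rot: [179.9, 0.1, 90.0]
ft_force: [-1.3, 2.1, 10.0]
finger_gap: 14.7
grip_force: 60.0
time: 33.43
tool_pos: [605.3, -292.7, 86.3]
tcp_rot: [179.8, 0.1, 90.0]
ft_force: [-3.5, 2.0, 16.8]
finger_gap: 14.5
grip_force: 61.2
time: 33.68
tool_pos: [605.7, -293.0, 86.2]
tcp_rot: [179.7, 0.2, 90.0]
ft_force: [-6.5, 3.9, 23.4]
finger_gap: 14.4
grip_force: 62.5
```

Standing on the disc. I'll back off the preload, release and go up.

```bash
python3 -m handwheel '[[0,0,-0.002,0,0,0,0.005],[0,0,-0.0015,0,0,0,0.005],[0,0,0,0,0,0,0.005],[0,0,0,0,0,0,0.01],[0,0,0,0,0,0,0.02],[0,0,0,0,0,0,0.03],[0,0,0,0,0,0,0.042],[0,0,0,0,0,0,0.042]]'; python3 -m handwheel '[[0,0,0,0,0,0,0.042],[0,0,-0.02,0,0,0,0.042],[0,0,-0.035,0,0,0,0.042],[0,0,-0.035,0,0,0,0.042],[0,0,-0.035,0,0,0,0.042],[0.03,0,0,0,0,0,0.042],[0.03,0,0,0,0,0,0.042]]'
python3 - <<'E'
from w import *
for n in ("scene","top"):
    C,p,d=snap(n); q=cloud(C,d).reshape(-1,3); q=q[(abs(q[:,0]-605)<45)&(abs(q[:,1]+294)<45)]
    for a,b in ((9,20),(30,60),(80,120),(135,160)):
        k=q[(q[:,2]>a)&(q[:,2]<b)]
        if len(k)>5: print(n,a,b,len(k),np.percentile(k,[2,50,98],axis=0).round(1).tolist())
E
```

```text
time: 34.35
tool_pos: [603.5, -291.8, 84.0]
tcp_rot: [-180.0, -0.0, 90.0]
ft_force: [0.3, 0.3, 0.3]
finger_gap: 42.3
grip_force: 0.0
time: 34.93
tool_pos: [605.4, -233.6, 213.7]
tcp_rot: [179.6, 0.2, 89.9]
ft_force: [0.8, 0.7, -0.9]
finger_gap: 41.9
grip_force: 0.0
t 34.93 tcp [ 605.4 -233.6  213.7] [179.6   0.2  89.9] gap 41.9 gf 0.0 F [ 0.8  0.7 -0.9]
scene 9 20 31 [[602.3, -307.5, 10.4], [613.8, -299.0, 16.5], [618.0, -284.5, 19.3]]
scene 30 60 54 [[601.1, -303.0, 30.8], [611.4, -299.5, 42.1], [615.2, -290.2, 59.8]]
scene 80 120 74 [[602.7, -303.8, 80.8], [610.9, -299.2, 103.0], [615.9, -290.2, 119.5]]
scene 135 160 60 [[598.8, -305.4, 136.1], [609.6, -297.1, 146.2], [616.0, -288.1, 151.9]]
top 9 20 15 [[591.3, -306.3, 9.3], [597.6, -287.6, 16.8], [627.7, -265.0, 19.9]]
top 30 60 13 [[594.3, -294.6, 32.1], [596.0, -288.7, 42.6], [604.0, -284.5, 57.0]]
top 80 120 16 [[594.4, -295.9, 86.7], [597.1, -288.6, 98.8], [602.5, -284.1, 113.8]]
top 135 160 32 [[593.3, -302.2, 139.5], [601.3, -291.1, 147.2], [609.4, -282.9, 153.1]]
```

The stirrer stands upright at about (605,-293). Before taking the bowl I'll rehearse the pouring posture in free air: handle toward the robot (yaw 180), then tilt about the handle axis.

```bash
python3 -m handwheel '[[0.03,-0.02,-0.01,0,0,-7,0.042],[0,0,-0.02,0,0,-7,0.042],[0,0,-0.02,0,0,-7,0.042],[0,0,0,0,0,-7,0.042],[0,0,0,0,0,-7,0.042],[0,0,0,0,0,-7,0.042],[0,0,0,0,0,-7,0.042],[0,0,0,0,0,-7,0.042]]'; python3 -m handwheel '[[0,0,0,0,0,-7,0.042],[0,0,0,0,0,-7,0.042],[0,0,0,0,0,-7,0.042],[0,0,0,0,0,-7,0.042],[0,0,0,0,0,-6,0.042],[0.035,0.04,0,0,0,0,0.042],[0.035,0.04,0,0,0,0,0.042],[0.035,0.04,0,0,0,0,0.042]]';python3 -m handwheel '[[0,0.022,0,7,0,0,0.042],[0,0,0,7,0,0,0.042],[0,0,0,7,0,0,0.042],[0,0,0,7,0,0,0.042],[0,0,0,0,0,0,0.042]]'
python3 - <<'E'
from w import *
print(np.round(r.sense()["joint_pos"],1))
E
```

```text
time: 35.7
tool_pos: [583.6, -202.4, 259.1]
tcp_rot: [-180.0, -0.0, 146.4]
ft_force: [-0.2, -0.7, 0.5]
finger_gap: 42.2
grip_force: 0.0
time: 36.37
tool_pos: [500.1, -107.6, 257.9]
tcp_rot: [180.0, -0.1, 180.0]
ft_force: [-0.2, 1.7, 1.2]
finger_gap: 41.8
grip_force: 0.0
time: 36.78
tool_pos: [500.7, -83.2, 257.4]
tcp_rot: [-151.6, -0.2, -179.6]
ft_force: [-1.6, 1.3, -1.3]
finger_gap: 42.2
grip_force: 0.0
t 36.78 tcp [500.7 -83.2 257.4] [-151.6   -0.2 -179.6] gap 42.2 gf 0.0 F [-1.6  1.3 -1.3]
[  5.   -6.4 100.1 -28.3  89.2 -84.3]
```

```bash
python3 -m handwheel '[[0,0,0,-7,0,0,0.042],[0,0,0,-7,0,0,0.042],[0,0,0,-7,0,0,0.042],[0,0,0,-7,0,0,0.042],[0,0,0,-7,0,0,0.042],[0,0,0,-7,0,0,0.042],[0,0,0,-7,0,0,0.042],[0,0,0,-7,0,0,0.042]]'; python3 -m handwheel '[[0,0,0,-7,0,0,0.042],[0,0,0,-7,0,0,0.042],[0,0,0,-7,0,0,0.042],[0,0,0,-7,0,0,0.042],[0,0,0,-7,0,0,0.042],[0,0,0,-7,0,0,0.042],[0,0,0,-7,0,0,0.042],[0,0,0,-7,0,0,0.042]]';python3 -m handwheel '[[0,0,0,-7,0,0,0.042],[0,0,0,-7,0,0,0.042],[0,0,0,-7,0,0,0.042],[0,0,0,0,0,0,0.042],[0,0,0,0,0,0,0.042]]'
python3 - <<'E'
from w import *
print(np.round(r.sense()["joint_pos"],1))
C,p,d=snap("scene");cv2.imwrite("pics/tilt.png",cv2.resize(p,(800,600)))
E
```

```text
time: 37.45
tool_pos: [502.6, -88.0, 262.0]
tcp_rot: [151.7, 0.4, 179.9]
ft_force: [0.6, -0.0, -1.6]
finger_gap: 42.3
grip_force: 0.0
time: 38.12
tool_pos: [502.0, -89.0, 260.3]
tcp_rot: [95.7, 0.3, 179.7]
ft_force: [-0.4, 0.3, -0.7]
finger_gap: 41.7
grip_force: 0.0
time: 38.53
tool_pos: [501.2, -86.5, 257.4]
tcp_rot: [74.9, -0.1, 179.8]
ft_force: [0.9, 1.0, 1.7]
finger_gap: 41.9
grip_force: 0.0
t 38.53 tcp [501.2 -86.5 257.4] [ 7.490e+01 -1.000e-01  1.798e+02] gap 41.9 gf 0.0 F [0.9 1.  1.7]
[ -46.3   49.6   79.7   70.4  134.7 -130.8]
```

View pics/tilt.png

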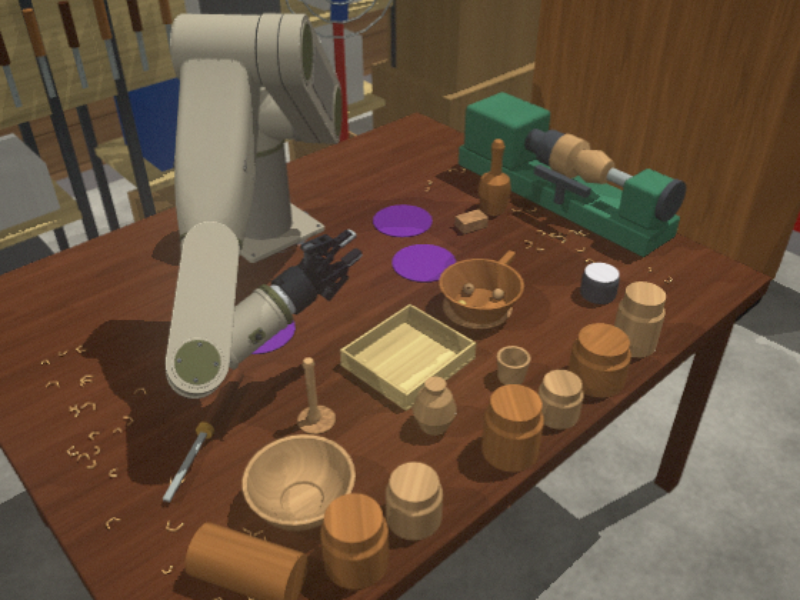

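Tilting works out to 105° on the j4+ side, with the wrist clear on the -y side and the mouth facing -y. I'll undo the tilt and go above the handle.

```bash
python3 -m handwheel '[[0,0,0,7,0,0,0.042],[0,0,0,7,0,0,0.042],[0,0,0,7,0,0,0.042],[0,0,0,7,0,0,0.042],[0,0,0,7,0,0,0.042],[0,0,0,7,0,0,0.042],[0,0,0,7,0,0,0.042],[0,0,0,7,0,0,0.042]]'; python3 -m handwheel '[[0,0,0,7,0,0,0.042],[0,0,0,7,0,0,0.042],[0,0,0,7,0,0,0.042],[0,0,0,7,0,0,0.042],[0,0,0,7,0,0,0.042],[0,0,0,7,0,0,0.042],[0,0,0,7,0,0,0.042],[0,0,0,0,0,7,0.042]]';python3 -m handwheel '[[0,0,0,0,0,7,0.042],[0,0,0,0,0,7,0.042],[0,0,0,0,0,7,0.042],[0,0,0,0,0,7,0.042],[0,0,0,0,0,7,0.042],[0,0,0,0,0,7,0.042],[0,0,0,0,0,7,0.042],[0,0,0,0,0,7,0.042]]';python3 -m handwheel '[[0,0,0,0,0,7,0.042],[0,0,0,0,0,7,0.042],[0,0,0,0,0,7,0.042],[0,0,0,0,0,6,0.042],[0.04,0.008,0,0,0,0,0.042],[0.04,0.008,0,0,0,0,0.042],[0.04,0.008,0,0,0,0,0.042],[0.04,0.008,0,0,0,0,0.042]]';python3 -m handwheel '[[0.04,0.008,0.02,0,0,0,0.042],[0.04,0.008,0.02,0,0,0,0.042],[0.04,0.008,0.02,0,0,0,0.042],[0.04,0.008,0.02,0,0,0,0.042],[0.04,0.008,0,0,0,0,0.042],[0.01,0.004,0,0,0,0,0.042],[0,0,0,0,0,0,0.042],[0,0,0,0,0,0,0.042]]'
python3 - <<'E'
from w import *
C,p,d=snap("wrist"); cv2.imwrite("pics/whd.png",p); P=cloud(C,d); q=P.reshape(-1,3)
q=q[(q[:,2]>58)&(q[:,2]<75)&(abs(q[:,0]-577)<30)]
for y0 in (265,280,295): 
    k=q[(q[:,1]>y0)&(q[:,1]<y0+15)]; print(y0,len(k),np.percentile(k,[2,50,98],axis=0).round(1).tolist())
print("end",np.percentile(q[q[:,1]>290],99.5,axis=0).round(1), np.round(r.sense()["joint_pos"],1))
E
```

```text
time: 39.25
tool_pos: [502.7, -89.1, 264.2]
tcp_rot: [131.9, 0.6, 179.9]
ft_force: [0.4, 1.4, 0.8]
finger_gap: 42.3
grip_force: 0.0
time: 39.92
tool_pos: [503.8, -84.5, 267.0]
tcp_rot: [-179.4, 0.9, 173.5]
ft_force: [0.1, 0.1, 0.5]
finger_gap: 41.7
grip_force: 0.0
time: 40.58
tool_pos: [502.9, -87.4, 265.0]
tcp_rot: [179.6, 0.5, 116.7]
ft_force: [0.1, 0.2, 0.1]
finger_gap: 42.1
grip_force: 0.0
time: 41.25
tool_pos: [535.3, 74.5, 265.5]
tcp_rot: [179.3, 0.0, 90.0]
ft_force: [0.0, -0.9, 0.7]
finger_gap: 41.9
grip_force: 0.0
time: 41.92
tool_pos: [576.5, 271.0, 190.7]
tcp_rot: [179.6, -0.1, 90.1]
ft_force: [-0.8, -1.2, 0.1]
finger_gap: 42.0
grip_force: 0.0
t 41.92 tcp [576.5 271.  190.7] [ 1.796e+02 -1.000e-01  9.010e+01] gap 42.0 gf 0.0 F [-0.8 -1.2  0.1]
265 230 [[547.6, 265.6, 61.4], [554.4, 272.0, 65.8], [561.9, 279.7, 67.3]]
280 178 [[547.1, 280.5, 60.0], [552.1, 287.0, 65.8], [558.1, 294.7, 67.3]]
295 108 [[547.5, 295.2, 59.8], [550.3, 301.3, 65.4], [553.8, 309.5, 67.4]]
end [555.6 312.   67.9] [20.5 13.5 81.6 -0.1 84.5 20.5]
```

```bash
cat > hd.py <<'E'
from w import *
C,p,d=snap("wrist"); P=cloud(C,d); q=P.reshape(-1,3)
a=q[(q[:,2]>62)&(q[:,2]<75)&(q[:,1]>90)]; c=np.array([580,170.])
for _ in range(30):
    v=a[:,:2]-c; rr=np.hypot(*v.T); k=(rr>78)&(rr<95); A=np.c_[2*a[k,:2],np.ones(k.sum())]; x=np.linalg.lstsq(A,(a[k,:2]**2).sum(1),rcond=None)[0]; c=x[:2]
print("rim",c.round(1))
rr=np.hypot(*(q[:,:2]-c).T); k=q[(q[:,2]>60)&(q[:,2]<75)&(rr>97)&(rr<155)&(q[:,1]>c[1])&(abs(q[:,0]-c[0])<110)]
m,_,_=cv2.minAreaRect(k[:,:2].astype(np.float32)),0,0
u=k[:,:2].mean(0)-c; print("rect",m,"dir deg",np.degrees(np.arctan2(u[1],u[0])).round(1)); u/=np.linalg.norm(u); print("grip pt",(c+119*u).round(1),len(k)); print("x of handle at r",[(R,np.median(k[abs(np.hypot(*(k[:,:2]-c).T)-R)<4,:2],axis=0).round(1).tolist()) for R in (103,120,140)])
E
python3 hd.py
```

```text
t 41.97 tcp [576.3 270.1 190.2] [ 1.796e+02 -1.000e-01  9.000e+01] gap 42.0 gf 0.0 F [ 1.  -1.4 -0.1]
rim [580.3 170.2]
rect ((547.3550415039062, 287.0275573730469), (18.37424659729004, 49.060916900634766), 15.632254600524902) dir deg 105.5
grip pt [548.5 284.9] 998
x of handle at r [(103, [552.9, 269.4]), (120, [548.6, 285.7]), (140, [542.9, 305.3])]
```

```bash
python3 -m handwheel '[[0.0145,-0.028,0,0,0,0,0.045],[0,0,0,0,0,-7,0.045],[0,0,0,0,0,-7,0.045],[0,0,0,0,0,-1.5,0.045],[0,0,0.04,0,0,0,0.045],[0,0,0.03,0,0,0,0.045],[0,0,0,0,0,0,0.045],[0,0,0,0,0,0,0.045]]'; python3 hd.py
```

```text
time: 42.68
tool_pos: [545.6, 283.3, 115.6]
tcp_rot: [-179.8, 0.0, 105.4]
ft_force: [0.0, 0.3, 1.0]
finger_gap: 44.8
grip_force: 0.0
t 42.68 tcp [545.6 283.3 115.6] [-179.8    0.   105.4] gap 44.8 gf 0.0 F [0.  0.3 1. ]
rim [579.  178.9]
rect ((545.968505859375, 291.3888244628906), (17.900676727294922, 40.848487854003906), 16.211410522460938) dir deg 106.3
grip pt [545.5 293.1] 1357
x of handle at r [(103, [549.5, 277.6]), (120, [545.4, 294.0]), (140, [540.3, 310.2])]
```

```bash
python3 -m handwheel '[[0,0,0.035,0,0,0,0.045],[0,0,0.03,0,0,0,0.045],[0,0,0.015,0,0,0,0.045],[0,0,0.005,0,0,0,0.045],[0,0,0,0,0,0,0.045],[0,0,0,0,0,0,0.045]]'; python3 -m handwheel '[[0,0,0,0,0,0,0.005],[0,0,0,0,0,0,0.005],[0,0,0,0,0,0,0.005],[0,0,0,0,0,0,0.005],[0,0,0,0,0,0,0.005],[0,0,0,0,0,0,0.005],[0,0,0,0,0,0,0.005],[0,0,0,0,0,0,0.005]]' 110
```

```text
time: 43.23
tool_pos: [548.6, 285.9, 34.2]
tcp_rot: [179.8, -0.0, 105.5]
ft_force: [-0.0, 0.5, 0.3]
finger_gap: 44.5
grip_force: 0.0
time: 43.9
tool_pos: [547.9, 286.2, 33.6]
tcp_rot: [179.8, -0.0, 105.5]
ft_force: [-1.8, 0.8, 7.3]
finger_gap: 15.8
grip_force: 107.5
```

```bash
python3 -m handwheel '[[0,0,-0.005,0,0,0,0.005],[0,0,-0.01,0,0,0,0.005],[0,0,-0.02,0,0,0,0.005],[0,0,-0.025,0,0,0,0.005],[0,0,-0.025,0,0,0,0.005],[0,0,-0.025,0,0,0,0.005],[0,0,-0.02,0,0,0,0.005],[0,0,-0.01,0,0,0,0.005]]' 120; python3 -m handwheel '[[0,0,-0.02,0,0,0,0.005],[0,0,-0.02,0,0,0,0.005],[0,0,-0.01,0,0,0,0.005],[0,0,0,0,0,0,0.005],[0,0,0,0,0,0,0.005]]'
python3 - <<'E'
from w import *
C,p,d=snap("wrist"); cv2.imwrite("pics/lift.png",p)
C,p,d=snap("scene"); cv2.imwrite("pics/lifts.png",cv2.resize(p[80:260,240:480],(800,600)))
E
```

```text
time: 44.57
tool_pos: [547.8, 285.9, 175.5]
tcp_rot: [179.7, -0.0, 105.5]
ft_force: [1.0, 0.9, -1.7]
finger_gap: 15.4
grip_force: 117.9
time: 44.98
tool_pos: [546.7, 285.4, 221.0]
tcp_rot: [180.0, -0.0, 105.5]
ft_force: [0.9, -0.7, -3.2]
finger_gap: 15.3
grip_force: 117.9
t 44.98 tcp [546.7 285.4 221. ] [180.   -0.  105.5] gap 15.3 gf 117.9 F [ 0.9 -0.7 -3.2]
```

View pics/lifts.png

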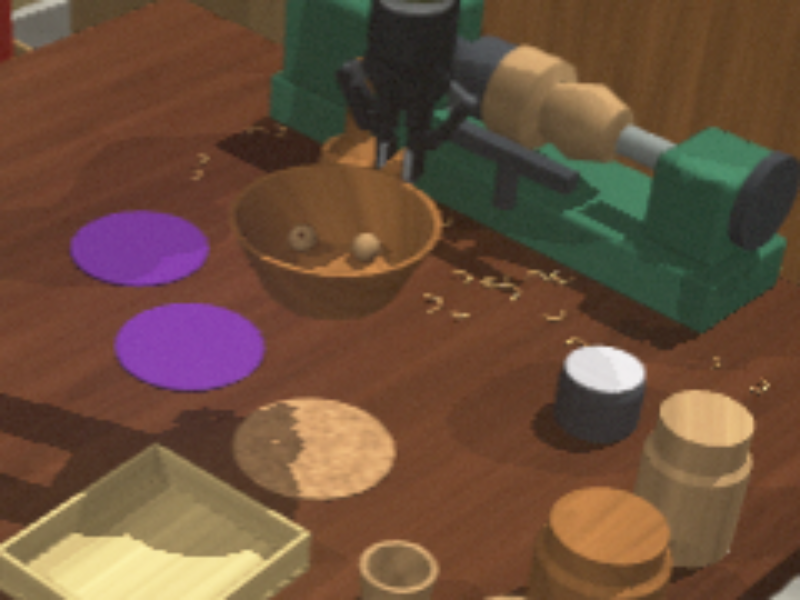

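```bash
python3 -m handwheel '[[0,0,0,0,0,-3,0.005],[0,0,0,0,0,-5,0.005],[0,0,0,0,0,-5,0.005],[0,0,0,0,0,-5,0.005],[0,0,0,0,0,-5,0.005],[0,0,0,0,0,-5,0.005],[0,0,0,0,0,-5,0.005],[0,0,0,0,0,-5,0.005]]'; python3 -m handwheel '[[0,0,0,0,0,-5,0.005],[0,0,0,0,0,-5,0.005],[0,0,0,0,0,-5,0.005],[0,0,0,0,0,-5,0.005],[0,0,0,0,0,-5,0.005],[0,0,0,0,0,-5,0.005],[0,0,0,0,0,-4,0.005],[0,0,0,0,0,-2.5,0.005]]'; python3 -m handwheel '[[0.005,-0.015,0,0,0,0,0.005],[0.005,-0.022,0,0,0,0,0.005],[0.005,-0.025,0,0,0,0,0.005],[0.005,-0.025,0,0,0,0,0.005],[0.005,-0.025,0,0,0,0,0.005],[0.005,-0.025,0,0,0,0,0.005],[0.005,-0.025,0,0,0,0,0.005],[0.005,-0.025,0,0,0,0,0.005]]'; python3 -m handwheel '[[0.005,-0.025,0,0,0,0,0.005],[0.005,-0.025,0,0,0,0,0.005],[0.005,-0.025,0,0,0,0,0.005],[0.005,-0.018,0,0,0,0,0.005],[0,-0.01,0,0,0,0,0.005],[0,0,0,0,0,0,0.005],[0,0,0,0,0,0,0.005]]'
python3 - <<'E'
from w import *
print(np.round(r.sense()["joint_pos"],1))
C,p,d=snap("top"); P=cloud(C,d); q=P.reshape(-1,3); k=q[(q[:,2]>150)&(q[:,2]<290)&(q[:,0]>500)&(q[:,0]<720)&(q[:,1]>-120)&(q[:,1]<120)]
print("bowl top extents",np.percentile(k,[1,50,99],axis=0).round().tolist()); cv2.imwrite("pics/mat.png",p)
hsv=cv2.cvtColor(p,cv2.COLOR_BGR2HSV); print("mat px colour",[hsv[int(v*.7),int(u*.7)].tolist() for u,v in((332,268),(350,268),(332,290),(250,290))])
k=q[(q[:,2]>2.8)&(q[:,2]<8)&(np.hypot(q[:,0]-580,q[:,1]-172)<85)]; print("mat",len(k),np.percentile(k,[2,98],axis=0).round(1).tolist())
C,p,d=snap("scene"); P=cloud(C,d); q=P.reshape(-1,3); k=q[(q[:,2]>2.8)&(q[:,2]<8)&(np.hypot(q[:,0]-580,q[:,1]-172)<85)]; print("mat scene",len(k),np.percentile(k,[2,98],axis=0).round(1).tolist()); cv2.imwrite("pics/mats.png",cv2.resize(p,(800,600)))
E
```

```text
time: 45.75
tool_pos: [545.6, 284.9, 218.9]
tcp_rot: [-179.8, -0.1, 143.8]
ft_force: [0.2, 0.2, -2.8]
finger_gap: 15.5
grip_force: 117.9
time: 46.42
tool_pos: [545.5, 284.8, 218.8]
tcp_rot: [-179.9, -0.2, -179.7]
ft_force: [-0.5, 0.1, -2.8]
finger_gap: 15.8
grip_force: 117.9
time: 47.08
tool_pos: [505.1, 97.0, 219.1]
tcp_rot: [-180.0, -0.2, -180.0]
ft_force: [-0.5, -0.3, -2.0]
finger_gap: 15.2
grip_force: 118.0
time: 47.67
tool_pos: [486.3, -4.7, 220.2]
tcp_rot: [180.0, -0.1, 180.0]
ft_force: [0.3, 0.4, -3.1]
finger_gap: 15.6
grip_force: 118.0
t 47.67 tcp [486.3  -4.7 220.2] [ 1.8e+02 -1.0e-01  1.8e+02] gap 15.6 gf 118.0 F [ 0.3  0.4 -3.1]
[ -6.6 -10.3 102.7   0.   87.7 -96.6]
bowl top extents [[574.0, -73.0, 211.0], [676.0, -15.0, 243.0], [695.0, 53.0, 258.0]]
mat px colour [[18, 111, 244], [18, 112, 243], [17, 116, 235], [10, 154, 139]]
mat 600 [[504.0, 127.7, 2.9], [648.9, 243.6, 7.8]]
mat scene 739 [[509.8, 94.9, 2.9], [646.9, 236.1, 7.6]]
```

View pics/mats.png

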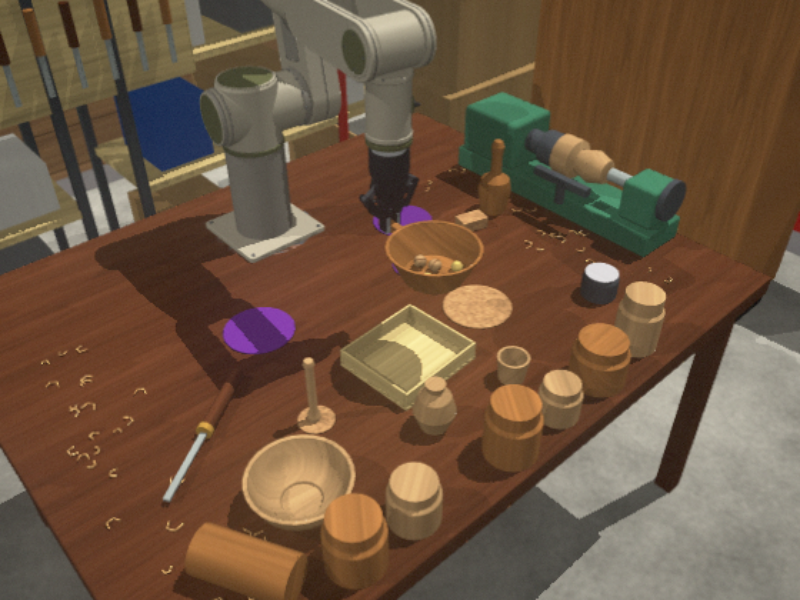

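The bowl is held level at about pixel (434,255), with the pieces inside. The empty mat is at (478,305) and the stirrer stands. I'll lower a little, tilt partway and check the wrist's clearance to the stirrer.

```bash
python3 -m handwheel '[[0,0,0.01,0,0,0,0.005],[0,0,0.02,0,0,0,0.005],[0,0,0,-3,0,0,0.005],[0,0,0,-5,0,0,0.005],[0,0,0,-6,0,0,0.005],[0,0,0,-6,0,0,0.005],[0,0,0,-6,0,0,0.005],[0,0,0,-6,0,0,0.005]]';python3 -m handwheel '[[0,0,0,-6,0,0,0.005],[0,0,0,-6,0,0,0.005],[0,0,0,-4,0,0,0.005],[0,0,0,-2,0,0,0.005],[0,0,0,0,0,0,0.005],[0,0,0,0,0,0,0.005]]'
cat > cl.py <<'E'
from w import *
print(np.round(r.sense()["joint_pos"],1))
for n in ("scene","top"):
    C,p,d=snap(n); cv2.imwrite(f"pics/cl_{n}.png",cv2.resize(p,(800,600))); q=cloud(C,d).reshape(-1,3); v=np.hypot(q[:,0]-605,q[:,1]+293)
    k=(v>24)&(v<150)&(q[:,2]>30)&(q[:,2]<420)&(q[:,0]<640)&(q[:,1]<-180); k&=~((q[:,0]>590)&(q[:,1]<-330))
    if k.sum(): j=np.argsort(v[k])[:40]; print(n,"nearest",v[k][j[10]].round(),np.median(q[k][j],axis=0).round())
    else: print(n,"clear")
    if n=="scene":
        hsv=cv2.cvtColor(p,cv2.COLOR_BGR2HSV);
E
python3 cl.py
```

```text
time: 48.43
tool_pos: [487.4, -4.5, 191.5]
tcp_rot: [147.8, 0.1, -180.0]
ft_force: [-0.2, 0.1, -4.5]
finger_gap: 15.3
grip_force: 118.2
time: 48.93
tool_pos: [486.7, -4.4, 190.4]
tcp_rot: [130.1, -0.1, -180.0]
ft_force: [-0.5, 0.5, -2.4]
finger_gap: 15.6
grip_force: 118.3
t 48.93 tcp [486.7  -4.4 190.4] [ 1.301e+02 -1.000e-01 -1.800e+02] gap 15.6 gf 118.3 F [-0.5  0.5 -2.4]
[ -36.1   10.5   99.6   39.1  101.7 -129.2]
scene nearest 72.0 [ 531. -294.  415.]
top nearest 117.0 [ 525. -203.  384.]
```

Run:
```python
import numpy as np
from scipy.spatial.transform import Rotation as Ro
def fk(q): return Ro.from_euler("ZYXYX",[q[0],q[1]+q[2]-90,q[3],q[4],q[5]],degrees=True)
T=lambda th,yaw=180: Ro.from_euler("xyz",[180-th,0,yaw],degrees=True)
for q,t in (([-36.1,10.5,99.6,39.1,101.7,-129.2],T(49.9)),([-46.3,49.6,79.7,70.4,134.7,-130.8],T(105.1)),([5,-6.4,100.1,-28.3,89.2,-84.3],T(-28.4))):
    D=(fk(q).inv()*t); print(D.as_matrix().round(2).tolist())
D=(fk([-36.1,10.5,99.6,39.1,101.7,-129.2]).inv()*T(49.9))
for yaw in (180,170,160):
  for th,a in ((50,110),(60,114),(70,118),(80,122),(90,127),(100,131)):
    t=T(th,yaw); z=t.as_matrix()[:,2]; W=np.array([487,-4,190])-455*z; q1=np.degrees(np.arctan2(W[1],W[0]))
    M=Ro.from_euler("ZY",[q1,a-90],degrees=True).inv()*t*D.inv(); e=M.as_euler("XYX",degrees=True); print(yaw,th,round(q1),W.round(),e.round(),round(np.hypot(*W[:2])))
```

```text
Traceback (most recent call last):
  File "scipy/spatial/transform/_rotation.pyx", line 1413, in scipy.spatial.transform._rotation.Rotation.from_euler
ValueError: Expected axis specification to be a non-empty string of upto 3 characters, got ZYXYX
```

Run:
```python
import numpy as np
from scipy.spatial.transform import Rotation as Ro
def fk(q,s=1): return Ro.from_euler("ZY",[q[0],q[1]+q[2]-90],degrees=True)*Ro.from_euler("XYX",[s*q[3],q[4],s*q[5]],degrees=True)
T=lambda th,yaw=180: Ro.from_euler("xyz",[180-th,0,yaw],degrees=True)
for s in (1,-1):
  for q,t in (([-36.1,10.5,99.6,39.1,101.7,-129.2],T(49.9)),([-46.3,49.6,79.7,70.4,134.7,-130.8],T(105.1)),([5,-6.4,100.1,-28.3,89.2,-84.3],T(-28.4))):
    D=(fk(q,s).inv()*t); print(s,D.as_matrix().round(2).tolist())
  D=(fk([-36.1,10.5,99.6,39.1,101.7,-129.2],s).inv()*T(49.9))
  for yaw in (180,165):
   for th,a in ((50,110),(60,114),(70,118),(80,122),(90,127),(100,131)):
    t=T(th,yaw); z=t.as_matrix()[:,2]; W=np.array([487,-4,190])-455*z; q1=np.degrees(np.arctan2(W[1],W[0]))
    M=Ro.from_euler("ZY",[q1,a-90],degrees=True).inv()*t*D.inv(); e=M.as_euler("XYX",degrees=True); print(yaw,th,round(q1),W.round(),(e*[s,1,s]).round(),round(np.hypot(*W[:2])))
```

```text
1 [[0.0, 0.0, 1.0], [1.0, 0.0, -0.0], [-0.0, 1.0, -0.0]]
1 [[-0.0, 0.0, 1.0], [1.0, 0.0, 0.0], [-0.0, 1.0, -0.0]]
1 [[0.0, -0.0, 1.0], [1.0, -0.01, -0.0], [0.01, 1.0, 0.0]]
180 50 -36 [ 487. -353.  482.] [  39.  102. -129.] 601
180 60 -39 [ 487. -398.  417.] [  45.  107. -132.] 629
180 70 -42 [ 487. -432.  346.] [  50.  113. -134.] 651
180 80 -43 [ 487. -452.  269.] [  55.  118. -135.] 664
180 90 -43 [ 487. -459.  190.] [  60.  123. -136.] 669
180 100 -43 [ 487. -452.  111.] [  67.  128. -135.] 664
165 50 -41 [ 397. -341.  482.] [  44.   95. -122.] 523
165 60 -45 [ 385. -385.  417.] [  50.  101. -126.] 544
165 70 -48 [ 376. -417.  346.] [  55.  107. -129.] 562
165 80 -50 [ 371. -437.  269.] [  61.  113. -131.] 573
165 90 -50 [ 369. -443.  190.] [  67.  117. -133.] 577
165 100 -50 [ 371. -437.  111.] [  74.  123. -133.] 573
-1 [[0.73, -0.64, 0.24], [-0.31, -0.61, -0.73], [0.61, 0.46, -0.64]]
-1 [[0.96, 0.24, 0.11], [0.04, 0.26, -0.97], [-0.26, 0.94, 0.24]]
-1 [[0.08, 0.83, 0.55], [-0.99, 0.15, -0.08], [-0.14, -0.54, 0.83]]
180 50 -36 [ 487. -353.  482.] [  39.  102. -129.] 601
180 60 -39 [ 487. -398.  417.] [  34.  100. -123.] 629
180 70 -42 [ 487. -432.  346.] [  29.   99. -117.] 651
180 80 -43 [ 487. -452.  269.] [  24.  100. -111.] 664
180 90 -43 [ 487. -459.  190.] [  19.  100. -106.] 669
180 100 -43 [ 487. -452.  111.] [  14.  101. -101.] 664
165 50 -41 [ 397. -341.  482.] [  33.  108. -137.] 523
165 60 -45 [ 385. -385.  417.] [  29.  104. -130.] 544
165 70 -48 [ 376. -417.  346.] [  24.  103. -124.] 562
165 80 -50 [ 371. -437.  269.] [  19.  102. -118.] 573
165 90 -50 [ 369. -443.  190.] [  13.  101. -113.] 577
165 100 -50 [ 371. -437.  111.] [   8.  102. -108.] 573
```

```bash
python3 -m handwheel '[[0,0,0,-4,0,0,0.005],[0,0,0,-5,0,0,0.005],[0,0,0,-5,0,0,0.005],[0,0,0,-5,0,0,0.005],[0,0,0,-5,0,0,0.005],[0,0,0,-5,0,0,0.005],[0,0,0,-5,0,0,0.005],[0,0,0,-5,0,0,0.005]]';python3 -m handwheel '[[0,0,0,-5,0,0,0.005],[0,0,0,-2,0,0,0.005],[0,0,0,0,0,0,0.005],[0,0,0,0,0,0,0.005],[0,0,0,0,0,0,0.005],[0,0,0,0,0,0,0.005],[0,0,0,0,0,0,0.005],[0,0,0,0,0,0,0.005]]'; python3 cl.py
```

```text
time: 49.7
tool_pos: [487.6, -4.7, 192.0]
tcp_rot: [91.0, 0.1, -179.9]
ft_force: [1.2, 0.3, -4.0]
finger_gap: 15.1
grip_force: 118.6
time: 50.37
tool_pos: [487.0, -4.9, 192.0]
tcp_rot: [84.1, 0.1, -180.0]
ft_force: [-0.6, 0.4, -2.9]
finger_gap: 15.6
grip_force: 118.6
t 50.37 tcp [487.   -4.9 192. ] [ 8.41e+01  1.00e-01 -1.80e+02] gap 15.6 gf 118.6 F [-0.6  0.4 -2.9]
[ -42.6   44.5   89.3   61.7  123.9 -140.4]
scene nearest 70.0 [ 548. -336.  173.]
top nearest 75.0 [ 540. -332.  177.]
```

View pics/cl_scene.png

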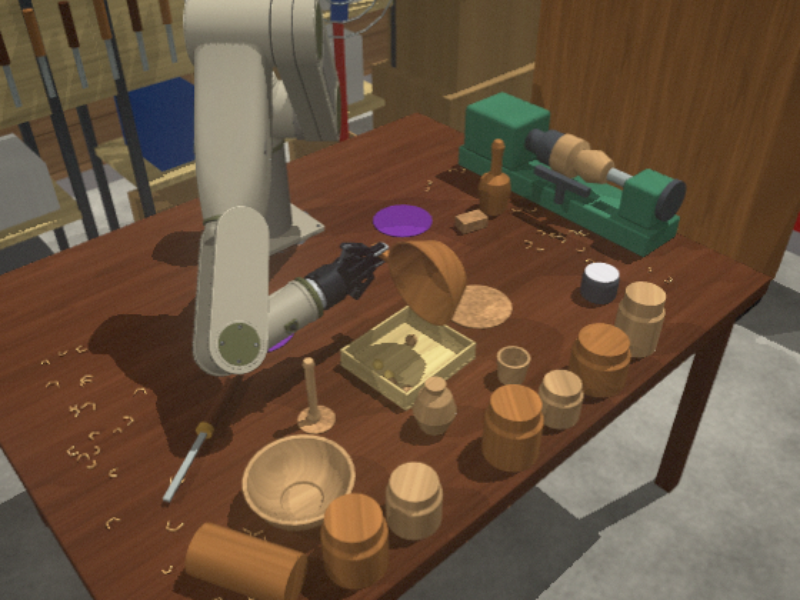

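Run:
```python
from h import *
C,p,d=snap("scene"); P=cloud(C,d)
u=P[...,0]-606; v=P[...,1]+61; m=((abs(u)<78)&(abs(v)<88)&(P[...,2]>13)&(P[...,2]<36)).astype(np.uint8)
k,L,S,c=cv2.connectedComponentsWithStats(m)
for i in range(1,k):
    if S[i,4]>10: print(c[i].round(),S[i,4],np.percentile(P[L==i],[5,95],axis=0).round().tolist())
cv2.imwrite("pics/tray.png",cv2.resize(p[205:290,230:340],(776,600)))
```

```text
[290. 236.] 55 [[567.0, -29.0, 16.0], [584.0, -8.0, 32.0]]
[262. 255.] 46 [[574.0, -138.0, 15.0], [590.0, -122.0, 29.0]]
[273. 263.] 62 [[613.0, -143.0, 20.0], [652.0, -125.0, 31.0]]
[285. 271.] 28 [[670.0, -138.0, 24.0], [682.0, -121.0, 32.0]]
```

View pics/tray.png

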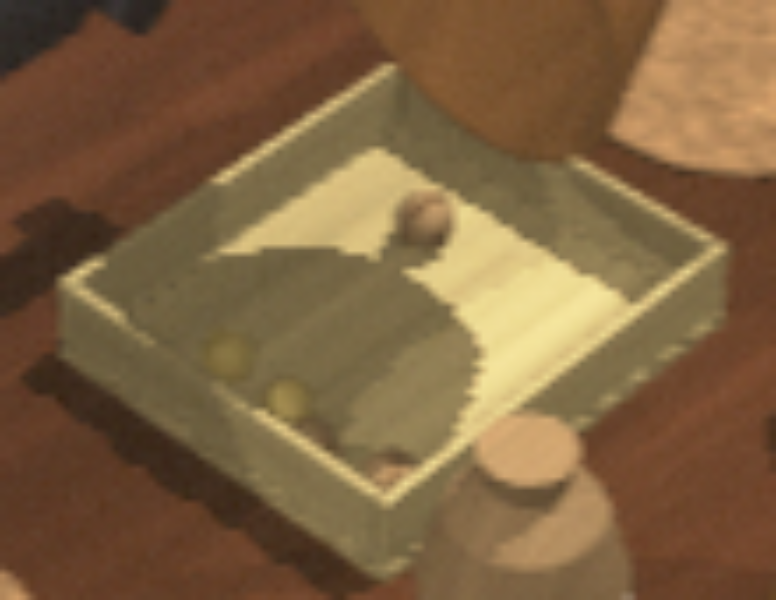

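All five pieces lie in the tray: beads at crop pixels (425,220), (315,432) and (390,470), wax at (228,355) and (288,398). I'll untilt and take the bowl back.

```bash
python3 -m handwheel '[[0,0,0,5,0,0,0.005],[0,0,0,7,0,0,0.005],[0,0,0,7,0,0,0.005],[0,0,0,7,0,0,0.005],[0,0,0,7,0,0,0.005],[0,0,0,7,0,0,0.005],[0,0,0,7,0,0,0.005],[0,0,0,7,0,0,0.005]]';python3 -m handwheel '[[0,0,0,7,0,0,0.005],[0,0,0,7,0,0,0.005],[0,0,0,7,0,0,0.005],[0,0,0,7,0,0,0.005],[0,0,0,7,0,0,0.005],[0,0,0,7,0,0,0.005],[0,0,-0.01,0,0,0,0.005],[0,0,-0.02,0,0,0,0.005]]';python3 -m handwheel '[[-0.005,0.015,0,0,0,0,0.005],[-0.005,0.025,0,0,0,0,0.005],[-0.005,0.025,0,0,0,0,0.005],[-0.005,0.025,0,0,0,0,0.005],[-0.005,0.025,0,0,0,0,0.005],[-0.005,0.025,0,0,0,0,0.005],[-0.005,0.025,0,0,0,0,0.005],[-0.005,0.025,0,0,0,0,0.005]]';python3 -m handwheel '[[-0.005,0.025,0,0,0,0,0.005],[-0.005,0.025,0,0,0,0,0.005],[-0.005,0.025,0,0,0,0,0.005],[-0.005,0.02,0,0,0,0,0.005],[0,0.006,0,0,0,3,0.005],[0,0,0,0,0,5,0.005],[0,0,0,0,0,5,0.005],[0,0,0,0,0,5,0.005]]';python3 -m handwheel '[[0,0,0,0,0,6,0.005],[0,0,0,0,0,6,0.005],[0,0,0,0,0,6,0.005],[0,0,0,0,0,6,0.005],[0,0,0,0,0,6,0.005],[0,0,0,0,0,6,0.005],[0,0,0,0,0,6,0.005],[0,0,0,0,0,6,0.005]]';python3 -m handwheel '[[0,0,0,0,0,5,0.005],[0,0,0,0,0,3.5,0.005],[0,0,0,0,0,0,0.005],[0,0,0,0,0,0,0.005]]'
python3 - <<'E'
from w import *
for n in ("scene","wrist"):
    C,p,d=snap(n); cv2.imwrite(f"pics/ret_{n}.png",p); P=cloud(C,d); q=P.reshape(-1,3)
    a=q[(q[:,2]>170)&(q[:,2]<280)&(abs(q[:,0]-580)<130)&(q[:,1]>50)&(q[:,1]<262)]
    if len(a)>50: print(n,len(a),np.percentile(a,[1,50,99],axis=0).round().tolist())
# rim plane from wrist (top-most ring): points within ring 80-90 of best centre
c=np.array([580,171.]); q=q[~np.isnan(q[:,0])]
rr=np.hypot(*(q[:,:2]-c).T)
for ang in (-90,-135,-45,0,180,135,45):
    g=np.radians(ang); k=q[(abs(np.arctan2(np.sin(np.arctan2(q[:,1]-c[1],q[:,0]-c[0])-g),np.cos(np.arctan2(q[:,1]-c[1],q[:,0]-c[0])-g)))<.15)&(rr>60)&(rr<110)&(q[:,2]>150)]
    if len(k)>10: z=np.percentile(k[:,2],97); t=k[k[:,2]>z-3]; print(ang,z.round(1),np.median(np.hypot(*(t[:,:2]-c).T)).round(1))
E
```

```text
time: 51.18
tool_pos: [486.9, -5.7, 192.1]
tcp_rot: [138.4, 0.1, 179.9]
ft_force: [-0.0, 1.1, -1.8]
finger_gap: 15.5
grip_force: 118.3
time: 51.85
tool_pos: [484.2, -1.8, 219.0]
tcp_rot: [179.9, -0.4, -179.7]
ft_force: [0.4, -0.2, -3.0]
finger_gap: 15.3
grip_force: 118.3
time: 52.52
tool_pos: [526.1, 186.1, 221.0]
tcp_rot: [179.9, -0.2, -180.0]
ft_force: [0.6, 0.4, -2.5]
finger_gap: 15.2
grip_force: 118.3
time: 53.18
tool_pos: [546.0, 285.9, 220.6]
tcp_rot: [180.0, -0.2, 161.8]
ft_force: [-0.5, 0.2, -1.2]
finger_gap: 15.3
grip_force: 118.1
time: 53.85
tool_pos: [546.2, 285.6, 220.9]
tcp_rot: [-179.9, -0.2, 113.7]
ft_force: [-0.4, 0.3, -2.5]
finger_gap: 15.3
grip_force: 118.2
time: 54.18
tool_pos: [546.4, 285.7, 221.0]
tcp_rot: [-179.9, -0.1, 105.6]
ft_force: [0.8, 0.3, -2.2]
finger_gap: 15.2
grip_force: 118.3
t 54.18 tcp [546.4 285.7 221. ] [-1.799e+02 -1.000e-01  1.056e+02] gap 15.2 gf 118.3 F [ 0.8  0.3 -2.2]
scene 2193 [[497.0, 80.0, 194.0], [565.0, 186.0, 230.0], [663.0, 248.0, 258.0]]
wrist 2466 [[504.0, 164.0, 199.0], [558.0, 248.0, 251.0], [642.0, 262.0, 259.0]]
180 246.0 76.7
135 258.7 82.0
45 248.6 76.3
```

```bash
python3 -m handwheel '[[0,0,0.02,0,0,0,0.005],[0,0,0.035,0,0,0,0.005],[0,0,0.035,0,0,0,0.005],[0,0,0.035,0,0,0,0.005],[0,0,0.025,0,0,0,0.005],[0,0,0.015,0,0,0,0.005],[0,0,0.008,0,0,0,0.005],[0,0,0,0,0,0,0.005]]'; python3 -m handwheel '[[0,0,0.004,0,0,0,0.005],[0,0,0.003,0,0,0,0.005],[0,0,0,0,0,0,0.005],[0,0,0,0,0,0,0.005]]';python3 -m handwheel '[[0,0,0.003,0,0,0,0.005],[0,0,0,0,0,0,0.005],[0,0,0,0,0,0,0.005]]'; python3 -m handwheel '[[0,0,0.002,0,0,0,0.005],[0,0,0,0,0,0,0.005],[0,0,0,0,0,0,0.005]]'
```

```text
time: 54.95
tool_pos: [544.9, 285.6, 45.8]
tcp_rot: [-179.8, 0.0, 105.6]
ft_force: [-1.0, 0.4, -1.6]
finger_gap: 15.2
grip_force: 118.2
time: 55.28
tool_pos: [547.3, 286.6, 42.4]
tcp_rot: [179.9, -0.0, 105.5]
ft_force: [-1.0, 0.1, -1.5]
finger_gap: 15.4
grip_force: 118.3
time: 55.53
tool_pos: [546.5, 286.3, 38.3]
tcp_rot: [180.0, -0.0, 105.5]
ft_force: [-0.4, 0.2, -1.2]
finger_gap: 15.4
grip_force: 118.3
time: 55.78
tool_pos: [546.4, 286.2, 36.0]
tcp_rot: [-180.0, 0.0, 105.5]
ft_force: [-0.7, 1.0, -2.5]
finger_gap: 15.4
grip_force: 118.3
```

```bash
python3 -m handwheel '[[0,0,0.0015,0,0,0,0.005],[0,0,0,0,0,0,0.005],[0,0,0,0,0,0,0.005]]';python3 -m handwheel '[[0,0,0.0015,0,0,0,0.005],[0,0,0,0,0,0,0.005],[0,0,0,0,0,0,0.005]]'; python3 -m handwheel '[[0,0,0.001,0,0,0,0.005],[0,0,0,0,0,0,0.005],[0,0,0,0,0,0,0.005]]'
```

```text
time: 56.03
tool_pos: [546.7, 286.3, 34.8]
tcp_rot: [180.0, 0.0, 105.5]
ft_force: [-0.4, 0.3, -1.0]
finger_gap: 15.5
grip_force: 118.4
time: 56.28
tool_pos: [546.9, 286.6, 33.9]
tcp_rot: [180.0, -0.0, 105.5]
ft_force: [-1.6, 2.1, 3.7]
finger_gap: 15.4
grip_force: 119.2
time: 56.53
tool_pos: [547.0, 287.0, 33.5]
tcp_rot: [179.9, -0.0, 105.5]
ft_force: [-4.2, 1.8, 8.7]
finger_gap: 15.4
grip_force: 119.9
```

Contact at the expected height. I'll release, retreat upward and check everything.

```bash
python3 -m handwheel '[[0,0,0,0,0,0,0.012],[0,0,0,0,0,0,0.018],[0,0,0,0,0,0,0.025],[0,0,0,0,0,0,0.035],[0,0,0,0,0,0,0.045],[0,0,0,0,0,0,0.045],[0,0,0,0,0,0,0.045],[0,0,0,0,0,0,0.045]]'; python3 -m handwheel '[[0,0,-0.02,0,0,0,0.045],[0,0,-0.035,0,0,0,0.045],[0,0,-0.04,0,0,0,0.045],[0,0,-0.04,0,0,0,0.045],[0,0,-0.04,0,0,0,0.045],[0.03,-0.03,-0.03,0,0,0,0.045],[0.03,-0.03,0,0,0,0,0.045],[0.03,-0.03,0,0,0,0,0.045]]'; python3 -m handwheel '[[0,-0.03,0,0,0,0,0.045],[0,-0.03,0,0,0,0,0.045],[0,0,0,0,0,0,0.045],[0,0,0,0,0,0,0.045],[0,0,0,0,0,0,0.045],[0,0,0,0,0,0,0.045],[0,0,0,0,0,0,0.045]]'
python3 - <<'E'
from w import *
for n in ("scene","top"):
    C,p,d=snap(n); cv2.imwrite(f"pics/fin_{n}.png",cv2.resize(p,(800,600))); P=cloud(C,d); q=P.reshape(-1,3)
    a=q[(q[:,2]>62)&(q[:,2]<78)&(q[:,1]>60)&(q[:,1]<262)&(abs(q[:,0]-580)<120)]; c=np.array([580,170.])
    for _ in range(30):
        v=a[:,:2]-c; rr=np.hypot(*v.T); k=(rr>76)&(rr<97); A=np.c_[2*a[k,:2],np.ones(k.sum())]; x=np.linalg.lstsq(A,(a[k,:2]**2).sum(1),rcond=None)[0]; c=x[:2]
    pl=np.linalg.lstsq(np.c_[a[k,:2]-c,np.ones(k.sum())],a[k,2],rcond=None)[0]; print(n,"rim",c.round(1),"tilt,z",pl.round(3),k.sum())
    m=((abs(P[...,0]-606)<80)&(abs(P[...,1]+61)<90)&(P[...,2]>14)&(P[...,2]<36)).astype(np.uint8); K,L,S,cc=cv2.connectedComponentsWithStats(m)
    for i in range(1,K):
        if S[i,4]>10: print("  piece",S[i,4],np.percentile(P[L==i],[5,95],axis=0).round().tolist())
    for nm,x0,y0 in (("cup",767,59),("vase",750,-137),("sander",339,388),("mallet",318,480)):
        k=q[(np.hypot(q[:,0]-x0,q[:,1]-y0)<70)&(q[:,2]>10)&(q[:,2]<200)]; print("  ",nm,np.percentile(k,[2,98],axis=0).round()[:, :2].tolist() if len(k) else None)
E
```

```text
time: 57.2
tool_pos: [546.5, 286.2, 32.1]
tcp_rot: [-180.0, 0.0, 105.5]
ft_force: [-0.1, -0.7, -0.3]
finger_gap: 44.9
grip_force: 0.0
time: 57.87
tool_pos: [445.1, 344.8, 234.4]
tcp_rot: [179.7, -0.1, 105.4]
ft_force: [-0.2, 0.5, -0.7]
finger_gap: 45.2
grip_force: 0.0
time: 58.45
tool_pos: [387.5, 328.0, 231.4]
tcp_rot: [180.0, 0.0, 105.5]
ft_force: [-0.4, -0.4, 0.2]
finger_gap: 44.8
grip_force: 0.0
t 58.45 tcp [387.5 328.  231.4] [180.    0.  105.5] gap 44.8 gf 0.0 F [-0.4 -0.4  0.2]
scene rim [581. 165.] tilt,z [ 5.0000e-03 -7.0000e-03  6.7562e+01] 441
  piece 23 [[527.0, 25.0, 19.0], [561.0, 29.0, 35.0]]
  piece 50 [[582.0, 8.0, 16.0], [598.0, 25.0, 32.0]]
  piece 42 [[575.0, -138.0, 16.0], [593.0, -121.0, 27.0]]
  piece 59 [[613.0, -141.0, 19.0], [652.0, -127.0, 31.0]]
  piece 30 [[671.0, -137.0, 24.0], [683.0, -123.0, 32.0]]
   cup [[742.0, 25.0], [799.0, 83.0]]
   vase [[688.0, -177.0], [796.0, -115.0]]
   sander [[313.0, 349.0], [369.0, 457.0]]
   mallet [[298.0, 443.0], [359.0, 505.0]]
top rim [577.  169.4] tilt,z [-1.0000e-03 -8.0000e-03  6.8943e+01] 426
  piece 32 [[680.0, -58.0, 15.0], [686.0, 2.0, 34.0]]
  piece 35 [[663.0, -134.0, 19.0], [680.0, -116.0, 32.0]]
  piece 72 [[607.0, -149.0, 17.0], [655.0, -122.0, 33.0]]
  piece 33 [[573.0, 10.0, 16.0], [593.0, 27.0, 33.0]]
  piece 27 [[568.0, -132.0, 18.0], [585.0, -117.0, 30.0]]
   cup [[738.0, 32.0], [795.0, 89.0]]
   vase [[687.0, -169.0], [774.0, -101.0]]
   sander [[311.0, 357.0], [357.0, 457.0]]
   mallet [[294.0, 416.0], [356.0, 485.0]]
```

View pics/fin_top.png

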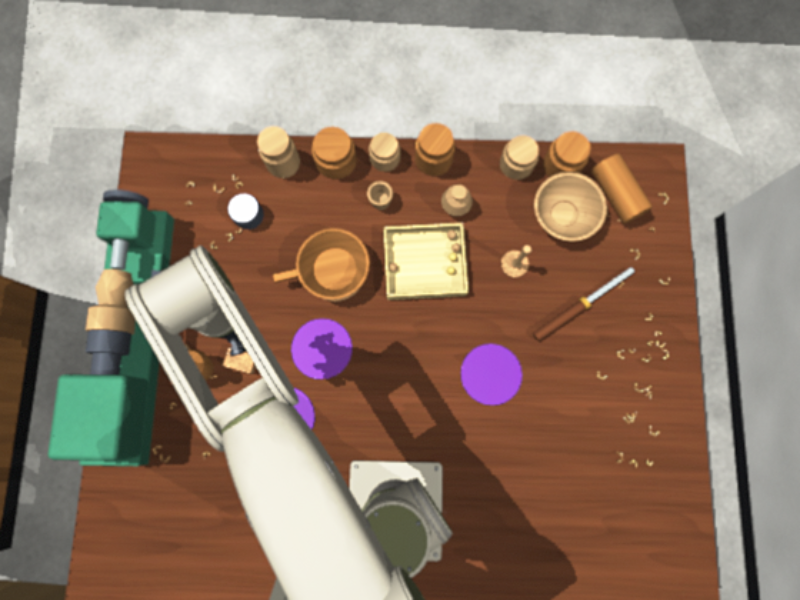

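The top view shows all five pieces in the tray (four along its right side, one bead at (393,268)). The empty bowl stands level on its mat at (332,265), the stirrer on its disc at (516,263), and the other things are in place. I'll wait briefly, then hand in.

```bash
python3 -m handwheel '[[0,0,0,0,0,0,0.045],[0,0,0,0,0,0,0.045],[0,0,0,0,0,0,0.045],[0,0,0,0,0,0,0.045],[0,0,0,0,0,0,0.045],[0,0,0,0,0,0,0.045],[0,0,0,0,0,0,0.045],[0,0,0,0,0,0,0.045]]'; python3 -c "
from bench import r
print(r.hand_in())"
```

```text
time: 59.22
tool_pos: [386.6, 328.0, 231.3]
tcp_rot: [180.0, 0.0, 105.5]
ft_force: [-0.6, 0.5, -0.1]
finger_gap: 44.8
grip_force: 0.0
the job is handed in; nothing more can be done
None
```

I finished the task and handed it in at about 59 s: the three beads and both wax lumps are in the tray, the empty bowl is upright on its mat, the stirrer is upright on its disc, and the cup, vase, mallet, gouge and sanding block look unmoved in the final camera check; the hand-in returned no verdict.

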